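# Seat the loose plug in the resistance box

## Robot

A 7-joint arm with a two-finger parallel gripper is mounted at the origin on the work surface. World frame = base frame: x ahead of the robot, y to its left, z up, the work surface at z = 0. Lengths are in m, angles in rad, forces in N, time in s.
With the tool pointing down it reaches from about 0.425 to 0.925 m from the base axis. Payload 6.8 kg.
Tool frame: the origin (TCP) lies on the centre line of the jaws, within the pads' length; the fingertips stand 17 mm ahead of it and the grasp point (between the pads) lies 2 mm behind it; z points along the fingers, x is the direction in which the jaws open and shut, and the axes are right-handed (so a half turn about z gives the same grasp; the last joint's range is limited). The gripper opens to 85 mm and grips with 20 to 120 N. Pads are 22 mm wide; open, the fingers measure 114 mm over their backs; the gripper's body (76 mm by 85 mm) begins 54 mm behind the grasp point. The pads swing forward as they close: fully open they stand 13 mm farther back than shut.
Start: joints at [1.033, 0.477, 0.022, 1.555, -0.011, 1.109, -0.083], TCP at [0.281, -0.614, 0.217] pointing down, gripper open.
Joint ranges: [-2.96, 2.96], [-0.34, 2.1], [-1.41, 1.46], [0.24, 2.44], [-1.37, 4.51], [0.17, 1.92], [-2.96, 2.96]. Speed limits (rad/s): [2.39, 2.39, 3.14, 3.14, 3.14, 3.14, 3.14].

## Interface

Orientations are given as a unit quaternion [w, x, y, z].
In Python, from station import status, read_camera, camera_model, bot gives the robot as it stands.
- The arm moves only by the tool arm_command, never from a script. Its argument "series" is a list of rows, each a list of 3 entries, a list of its own where there are three numbers: the finger opening in mm, from 0 to 85.4, then the shift along the tool's x, y, z in mm, then the turn about the tool's z in rad. In form: [[gripper, [dx, dy, dz], roll], ...]. A call has 1 to 8 rows; each row is the pose to reach, as a shift and turn from the pose commanded when the call began, along the tool's axes at that moment; what a row does not reach only later rows make up. A row lasts 1/8 s, in which the tool goes at most 62.5 mm and 10.7 degrees, less where a joint would pass 70% of its speed; a pose out of reach is approached as far as the arm can. A call with a gripper value outside its range is refused whole. The fingers move at their own pace and stop on an object; "squeeze" is the grip in N (left out, the last holds). Time passes only in rows, so rows that repeat a pose let the fingers close. It gives the time, the measured TCP pose, the force and the opening at its end, in the units of the state.
- status.get_obs(): the state, without advancing time (a new reading comes with each control period).
- read_camera(name): name is "scene" or "side" or "wrist"; returns the picture (480x640x3 uint8, blue, green, red); there is no depth.
- camera_model(name): a dict with "fov_y" (degrees; the focal length in pixels is half the picture's height over the tangent of half this angle, whatever the lens; pixels are square), "cx", "cy" (the principal point, pixels), "k1" (the pictures are not rectified: a ray, as slopes to the right and down, at radius r is drawn at 1 + k1 r^2 times it, then the intrinsics apply), "R" (3x3) and "t" (3): a world point X has camera coordinates R X + t. Camera axes: x right, y down, z forward; pixel columns grow to the right and rows downward; lengths in m; the calibration is good to about 2 mm. A picture is of the moment at which its call begins: read the wrist's pose just before it. camera_model takes no time and is no camera call; for the wrist camera it gives the pose at the moment of the call.
- bot.hand_in(): hands the job in, once; it reports no verdict.
The state is a dict: "t": time; "q": joint angles; "joint_vel": joint speeds; "joint_torque": joint torques, N m; "eef_pos": TCP position; "tool_rot": TCP orientation; "contact_force": force on the tool from outside, world axes, zero at the start; "torque": the same for the moment, N m; "gripper_width": opening from 0.0 (shut) to 1.0 (fully open).
Only numpy, scipy, OpenCV 4.12 (cv2) and the standard library are available. Lean on these libraries where they do the work, as an engineer would, in place of code of your own. Each camera call takes 0.05 s, during which the arm holds its last target.

## Task

One gap of the plug resistance box is open. Take the winged plug from the wooden stand, stand it in the open tapered hole and wedge it tight as these plugs are: press it down with a firm push of about 15 N while turning it to and fro until it sinks no further, then let go. The holes are worn unevenly, so go by feel and not by height; never push harder than 25 N or the panel under the brass cracks, and leave the round-headed terminal plug in its stand.

Things in the scene. Friction and masses are not known exactly. Their poses are not given: they have to be found in the camera images.
- plug_grip (a point): Centre of the flat black wing handle of the loose tapered plug (60 g): 30 mm along this frame's x, 12 mm thick along y (grip it there), 34 mm tall along z. 24 mm below this point is the underside of the brass collar, 58 mm below it the pin's tip. It starts upright in the wooden stand, turned any way.
- plug: The same plug, origin at the pin's tip, z up along the pin: a 34 mm brass pin, 9 mm wide at the tip and 16 mm at the top (6 degrees a side), then a round brass collar 22 mm wide and 7 mm high, then the wing. In the stand it rests on its collar, the pin loose in a 17 mm hole.
- gap (a point): Centre of the mouth of the open tapered hole, in the brass bar's top face, 92 mm above the bench; z up, y along the bar, x across it. The hole is 13 mm wide at the mouth, with the plug's taper, 36 mm deep. Holes are worn unevenly: a plug dropped in first binds with plug_grip 33 to 41 mm above this point (a miss, on the brass, is 58), and is tight some 2 to 6 mm lower.
- seat_open: The open gap: two brass blocks (36 mm wide, 74 mm along the bar) split by a 3 mm slot at the hole. Dry brass, friction near 0.6: pressed straight the plug sticks early and stays loose; turned to and fro by 0.5 rad or more each way under 12 to 16 N it works down and wedges in 3 or 4 strokes, and holds. Sideways the hole does not give. Origin 36 mm below the mouth.
- panel (a joint): How far the brass of the open gap is pressed down with the panel under it, in m: 0 unloaded, 0.04 mm for each newton of push, so 1 mm at 25 N. The panel cracks past that.
- seat_b: One of the two other gaps in the row of three, 75 mm apart (any of the three can be the open one). A plug like the loose one is fixed in it, wing across the bar, its collar 6 mm and the top of its wing 47 mm above the brass. Origin under its middle, 36 mm below the brass top.
- seat_c: The other closed gap, like seat_b; its plug sits 4 mm higher.
- rbox: The resistance box that carries the row: fixed grey case 130 x 310 mm (x, y), 56 mm high, a brass terminal at each end of the row. Origin under its centre.
- stand: Fixed wooden plug stand, 58 x 176 mm (x, y), 45 mm high, three 17 mm holes in a row along y, 58 mm apart. The winged plug and the terminal plug stand in the two outer holes, either way round. Origin under its centre.
- tplug_mid (a point): Middle of the other loose plug, 58 mm above its tip: same pin and collar, but a round head, 19 mm wide, with a knurled brass terminal on top; 79 mm from tip to top. It stands in the wooden stand; leave it.

How it is judged:
On the way:
1. the winged plug stands in the open hole (horizontal distance between plug_grip and gap below 0.006 m and z of plug_grip in the frame of gap below 0.046 m and angle between plug_grip's own z axis and vertical below 0.15 rad), for 0.1 s.
At the end, for the whole second after the job is handed in: Let go, the winged plug stands wedged upright in the open hole: the brass squeezes its pin with more than 60 N all round (pressing straight gives about half of that; turning under 15 N, 80 or more), within 4 mm of the hole's axis, tilted less than 0.07 rad, plug_grip 24.5 to 40 mm above gap (contact force between plug and anything else above 60 N and z of plug_grip in the frame of gap between 0.0245 and 0.04 m and horizontal distance between plug_grip and gap below 0.004 m and angle between plug_grip's own z axis and vertical below 0.07 rad); the robot touches nothing.
It fails at once if the plug is forced: the panel under the open gap is pressed down by more than 1 mm (25 N) (value of joint panel above 0.00102 m).
It fails at once if the round-headed terminal plug is moved by more than 15 mm (distance of tplug_mid from where it was at the start of the episode above 0.015 m).
It also fails if it takes over 72 s, if anything falls off the work surface, if the arm or the gripper's body presses on something with over 40 N, if the wrist force passes 120 N, or if a joint passes its speed limit or range.

## Working session

There is one attempt and no reset: what is moved stays moved. The work goes in short steps, Python scripts to look and compute and a tool call to move; the robot and the scene stay as the last step left them, time stands still between calls to the robot, and variables do not carry over. Pictures are saved under pics/ and viewed, and the job is handed in when it is done.

Besides the shell and the picture viewer there is one more tool, called after ">>>" as name(argument=value, ...) on one line, values as JSON. arm_command: Moves the arm, as the interface text tells. Its arguments: {"type":"object","properties":{"series":{"type":"array"},"squeeze":{"type":"number"}},"required":["series"]}

```bash
mkdir -p pics; ls; python3 - <<'E'
from station import status, read_camera, camera_model, bot
import cv2
o=status.get_obs();print(o)
for n in("scene","side","wrist"):
    m=camera_model(n);print(n,m)
    cv2.imwrite(f"pics/{n}0.png",read_camera(n))
E
```

```text
pics
{'t': 0.0, 'q': array([ 1.03289446,  0.47779056,  0.02234384,  1.55642667, -0.01149836,
        1.10928283, -0.08309471]), 'joint_vel': array([-9.54779950e-04, -1.02387345e-04, -2.38017338e-05, -1.18182373e-03,
        1.02014397e-03, -1.16425089e-04, -7.60665681e-04]), 'joint_torque': array([-1.75376795e-04, -5.96443856e+01,  1.60773341e+00, -2.81190741e+01,
        1.24327347e-02,  9.27876681e-03, -6.50831922e-07]), 'eef_pos': array([ 0.28100012, -0.61307075,  0.21594267]), 'tool_rot': array([-4.22252837e-04,  8.41638757e-01, -5.40040195e-01, -7.82979546e-04]), 'contact_force': array([-1.05699384, -0.15070409, -0.10060063]), 'torque': array([ 0.05397493, -0.01341334, -0.0399042 ]), 'gripper_width': 0.9941336261128637}
scene {'fov_y': 44.69534833533071, 'cx': 311.0053270595922, 'cy': 234.89548513822822, 'k1': -0.026620203511944978, 'R': array([[ 0.67494213,  0.73772921,  0.01444769],
       [ 0.49172089, -0.43509993, -0.75425368],
       [-0.55014878,  0.51618182, -0.65642414]]), 't': array([-0.31504343, -0.26233021,  1.50425682])}
side {'fov_y': 50.00920320821822, 'cx': 326.0726386900781, 'cy': 241.02346194752621, 'k1': -0.09404195260375041, 'R': array([[-0.9813608 , -0.19177902,  0.01232067],
       [-0.12338761,  0.57964523, -0.80547309],
       [ 0.14733122, -0.79197993, -0.59250426]]), 't': array([0.55203534, 0.2058481 , 0.84647508])}
wrist {'fov_y': 67.80714047438855, 'cx': 314.7253468238966, 'cy': 240.6902590794175, 'k1': -0.03847577414694515, 'R': array([[ 0.41699244, -0.90890848, -0.00163748],
       [-0.87036158, -0.39982556,  0.28741997],
       [-0.26189316, -0.11842675, -0.95780326]]), 't': array([-0.67483083, -0.03715667,  0.37969334])}
```

View pics/scene0.png

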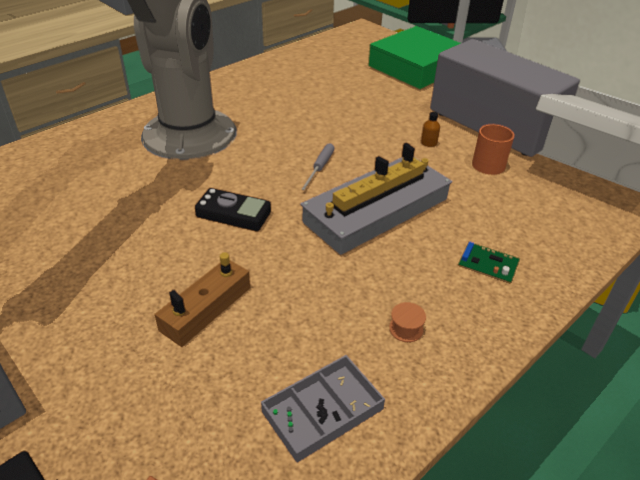

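View pics/side0.png

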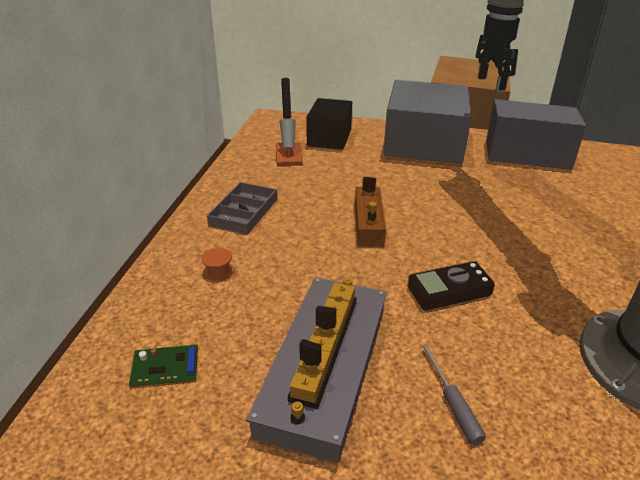

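View pics/wrist0.png

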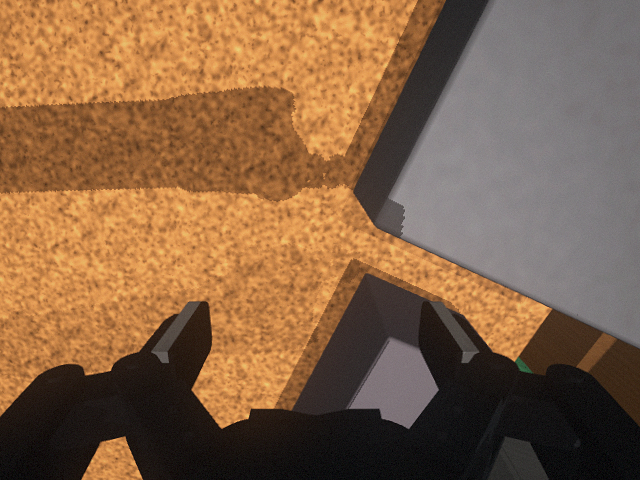

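```bash
cat > h.py <<'E'
import numpy as np, cv2
from station import status, read_camera, camera_model, bot
def K(m):
    f=240/np.tan(np.radians(m["fov_y"])/2)
    return np.array([[f,0,m["cx"]],[0,f,m["cy"]],[0,0,1.]])
def ray(m,u,v):
    # forward: drawn = s*(1+k1 r^2), OpenCV model
    p=cv2.undistortPoints(np.array([[[u,v]]],float),K(m),np.array([m["k1"],0,0,0.]))[0,0]
    R=np.array(m["R"]);t=np.array(m["t"])
    d=R.T@np.array([p[0],p[1],1.]);return -R.T@t, d/np.linalg.norm(d)
def onz(m,u,v,z):
    c,d=ray(m,u,v);return c+d*(z-c[2])/d[2]
def proj(m,X):
    R=np.array(m["R"]);r,_=cv2.Rodrigues(R)
    return cv2.projectPoints(np.array(X,float).reshape(-1,3),r,np.array(m["t"],float),K(m),np.array([m["k1"],0,0,0.]))[0][:,0]
def tri(L):
    A=np.zeros((3,3));b=np.zeros(3)
    for m,u,v in L:
        c,d=ray(m,u,v);P=np.eye(3)-np.outer(d,d);A+=P;b+=P@c
    return np.linalg.solve(A,b)
E
python3 - <<'E'
import cv2
a=cv2.imread("pics/scene0.png");b=cv2.imread("pics/side0.png")
def z(im,x,y,w,h,n,s=4):cv2.imwrite(n,cv2.resize(im[y:y+h,x:x+w],None,fx=s,fy=s,interpolation=cv2.INTER_CUBIC))
z(a,150,240,110,110,"pics/a1.png",5);z(a,295,130,160,120,"pics/a2.png",5)
z(b,335,165,65,90,"pics/b1.png",6);z(b,245,265,150,150,"pics/b2.png",4)
E
```

```text
(no output)
```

View pics/a1.png

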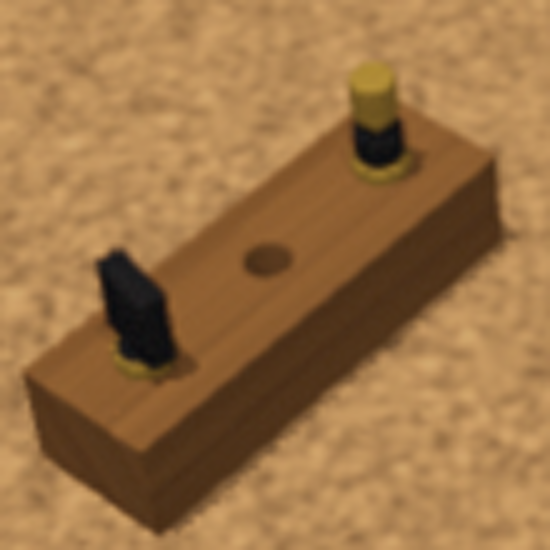

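View pics/a2.png

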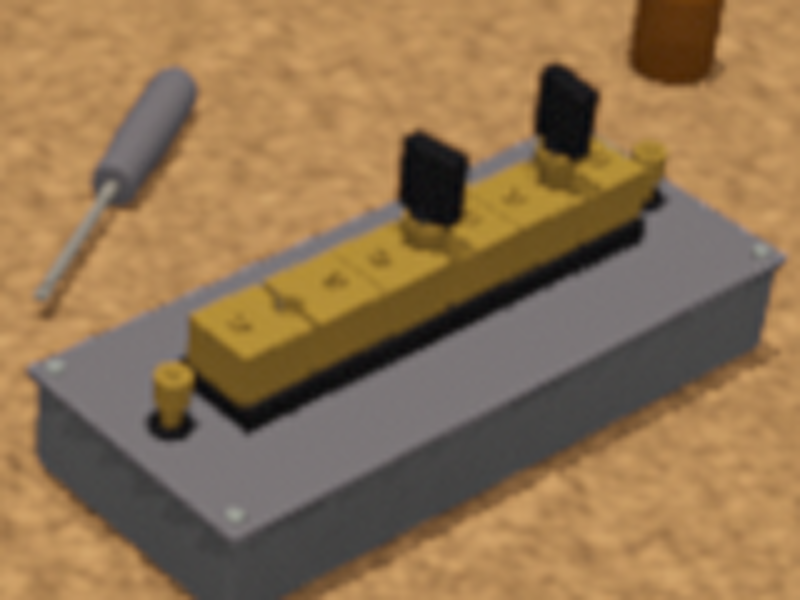

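View pics/b1.png

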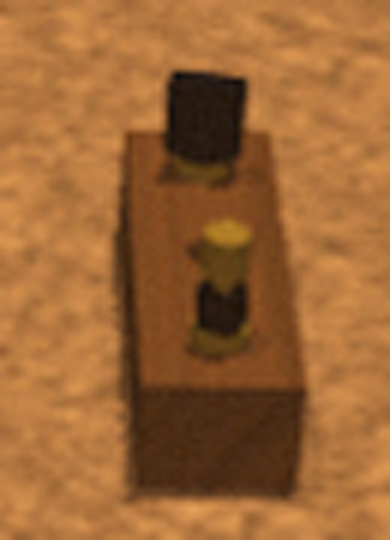

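View pics/b2.png

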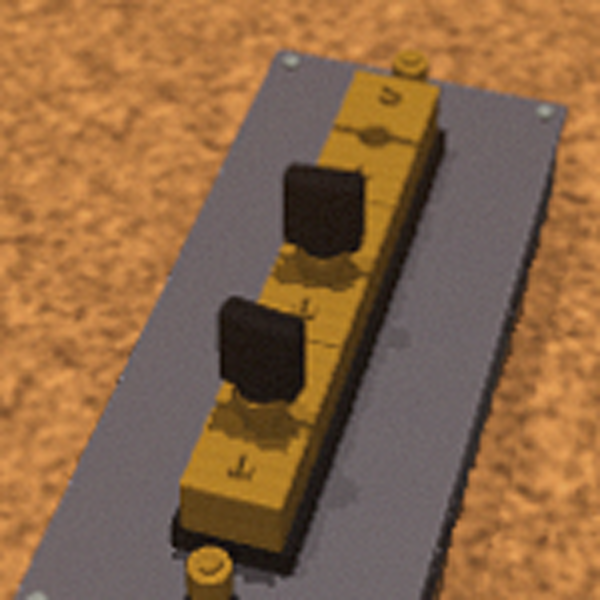

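```bash
python3 - <<'E'
from h import *
s=camera_model("scene");d=camera_model("side")
print("gap",onz(s,353,190.6,.092),onz(d,339,298.8,.092),tri([(s,353,190.6),(d,339,298.8)]))
print("grip",tri([(s,177.4,301),(d,369.2,184.7)]),onz(s,177.4,301,.069))
print("mid hole",onz(s,203.6,292,.045))
print("tplug collar", onz(s,150+380/5,240+172/5,.048), onz(d,335+218/6,165+338/6,.048))
for n,p in dict(near=(295+235/5,130+540/5),left=(295+35/5,130+372/5),right=(295+780/5,130+262/5)).items(): print(n,onz(s,*p,.056))
# stand top corners
for p in [(25,375),(148,452),(497,157),(400,105)]: print(onz(s,150+p[0]/5,240+p[1]/5,.045))
for p in [(128,132),(270,133),(305,388),(135,388)]: print('d',onz(d,335+p[0]/6,165+p[1]/6,.045))
# wing top edges scene: top face corners 
for p in [(98,262),(120,250),(163,293),(145,300)]: print('w',onz(s,150+p[0]/5,240+p[1]/5,.086))
o=status.get_obs(); print(o['eef_pos'])
from scipy.spatial.transform import Rotation as R
q=o['tool_rot'];print(R.from_quat([*q[1:],q[0]]).as_matrix())
E
```

```text
gap [0.5366085  0.04879539 0.092     ] [0.53301293 0.04768224 0.092     ] [0.53443093 0.04882632 0.09179321]
grip [ 0.53553501 -0.36830874  0.06798437] [ 0.53765642 -0.36855066  0.069     ]
mid hole [ 0.52906406 -0.31305334  0.045     ]
tplug collar [ 0.52234086 -0.25945266  0.048     ] [ 0.51418428 -0.25117135  0.048     ]
near [ 0.59664413 -0.03938568  0.056     ]
left [ 0.46814124 -0.02735632  0.056     ]
right [0.6237456  0.26613233 0.056     ]
[ 0.51883389 -0.40452638  0.045     ]
[ 0.57457267 -0.39189699  0.045     ]
[ 0.54170779 -0.22146513  0.045     ]
[ 0.49618209 -0.2314632   0.045     ]
d [ 0.56686836 -0.39208484  0.045     ]
d [ 0.51192993 -0.40341454  0.045     ]
d [ 0.48101866 -0.2311398   0.045     ]
d [ 0.5390545  -0.21869852  0.045     ]
w [ 0.52756574 -0.37447913  0.086     ]
w [ 0.52772336 -0.36607292  0.086     ]
w [ 0.55359087 -0.36608575  0.086     ]
w [ 0.55231825 -0.37218508  0.086     ]
[ 0.2810743  -0.61317708  0.21617178]
[[ 4.16710469e-01 -9.09039039e-01 -6.40906382e-04]
 [-9.09038206e-01 -4.16710956e-01  1.23251841e-03]
 [-1.38748006e-03  6.90050646e-05 -9.99999035e-01]]
```

```bash
cat >> h.py <<'E'
from scipy.spatial.transform import Rotation as Rot
def tool(o=None):
    o=o or status.get_obs();q=o['tool_rot'];return o['eef_pos'],Rot.from_quat([*q[1:],q[0]]).as_matrix()
def go(X,xdir=None):
    p,R=tool();s=R.T@(np.array(X)-p)*1000;r=None
    if xdir is not None:
        v=R.T@np.array([xdir[0],xdir[1],0.]);r=np.arctan2(v[1],v[0]);r=(r+np.pi/2)%np.pi-np.pi/2
    print("shift mm",s.round(2),"roll",r,"at",p.round(4))
E
python3 - <<'E'
from h import *
go([.53,-.36,.26],[0,-1])
m=camera_model("wrist");p,R=tool();c=-np.array(m["R"]).T@m["t"];print(R.T@(c-p),R.T@np.array(m["R"])[2])
E
```

```text
shift mm [-126.48 -331.78  -43.68] roll 0.42982450020090557 at [ 0.2811 -0.6132  0.2162]
[ 0.00072438 -0.073752   -0.15721051] [8.46338267e-05 2.87335549e-01 9.57829982e-01]
```

>>> arm_command(series=[[85,[0,0,-45],0],[85,[-20,-55,-45],0.1],[85,[-45,-110,-45],0.2],[85,[-65,-165,-45],0.3],[85,[-85,-220,-45],0.43],[85,[-105,-275,-45],0.43],[85,[-126,-330,-45],0.43],[85,[-126,-330,-45],0.43]], squeeze=100)

```text
t: 1.15
eef_pos: [0.5332, -0.3552, 0.2613]
tool_rot: [-0.002, 0.711, -0.704, -0.001]
contact_force: [-0.9, -1.4, -0.1]
gripper_width: 0.998
```

```bash
python3 - <<'E'
from h import *
o=status.get_obs();print(o['t'],tool(o),o['contact_force'])
m=camera_model("wrist");im=read_camera("wrist");cv2.imwrite("pics/w1.png",im)
import pickle;pickle.dump(m,open("w1.pkl","wb"))
print(proj(m,[[.536,-.3685,.069],[.5265,-.313,.045]]))
E
```

```text
1.15 (array([ 0.53324132, -0.35515089,  0.26131251]), array([[ 0.0100111 , -0.99994901,  0.00132511],
       [-0.99994439, -0.01000664,  0.00332825],
       [-0.00331482, -0.00135836, -0.99999358]])) [-0.85804272 -1.40479016 -0.06932644]
[[328.37102558 208.78039124]
 [275.46373108 212.47660877]]
```

View pics/w1.png

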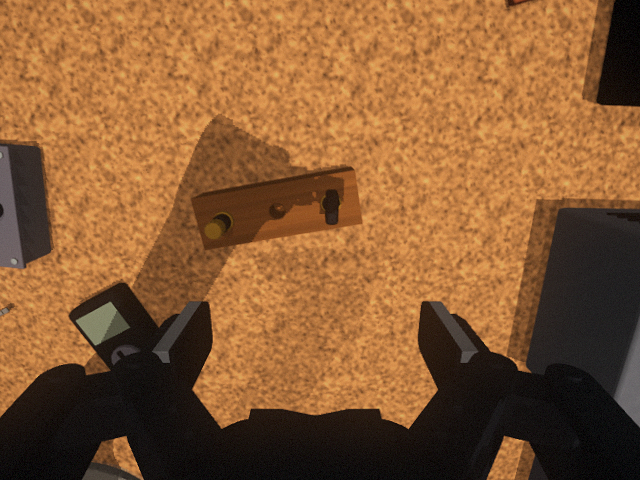

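```bash
python3 - <<'E'
import cv2
a=cv2.imread("pics/w1.png")
cv2.imwrite("pics/w1z.png",cv2.resize(a[155:265,185:375],None,fx=4,fy=4,interpolation=cv2.INTER_CUBIC))
E
```

```text
(no output)
```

View pics/w1z.png

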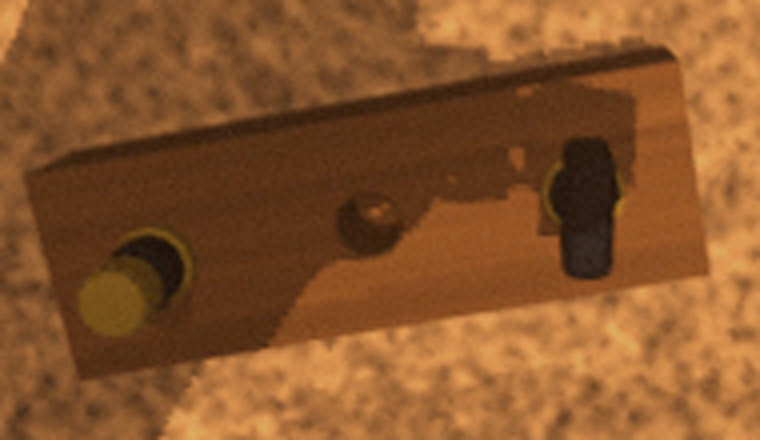

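```bash
python3 - <<'E'
from h import *
import pickle
m=pickle.load(open("w1.pkl","rb"))
X=onz(m,331.2,203.8,.050);print(X,onz(m,277.5,210.5,.045))
A=onz(m,185+590/4,155+147/4,.080);B=onz(m,185+587/4,155+268/4,.086);print(A,B)
go([X[0],X[1],.14])
E
```

```text
[ 0.53746852 -0.37206214  0.05      ] [ 0.528673   -0.31521767  0.045     ]
[ 0.55475986 -0.37166812  0.08      ] [ 0.52662351 -0.37136538  0.086     ]
shift mm [ 13.59  -6.81 121.37] roll None at [ 0.5306 -0.3587  0.2614]
```

>>> arm_command(series=[[60,[13,-7,30],0],[60,[13,-7,60],0],[60,[13,-7,90],0],[60,[13,-7,90],0],[60,[13,-7,90],0],[60,[13,-7,90],0]])

```text
t: 1.95
eef_pos: [0.5364, -0.3755, 0.1737]
tool_rot: [0.0, -0.707, 0.707, -0.001]
contact_force: [0.4, 0.2, -0.5]
gripper_width: 0.703
```

```bash
python3 - <<'E'
from h import *
o=status.get_obs();print(o['t'],tool(o),o['contact_force'],o['gripper_width'])
m=camera_model("wrist");im=read_camera("wrist");cv2.imwrite("pics/w2.png",im)
import pickle;pickle.dump(m,open("w2.pkl","wb"))
E
```

```text
1.95 (array([ 0.53636335, -0.3754887 ,  0.17369138]), array([[-8.15865350e-04, -9.99996947e-01,  2.33262613e-03],
       [-9.99998476e-01,  8.12261670e-04, -1.54543306e-03],
       [ 1.54353364e-03, -2.33388344e-03, -9.99996085e-01]])) [ 0.35591132  0.17216233 -0.50014579] 0.7034311612424314
```

View pics/w2.png

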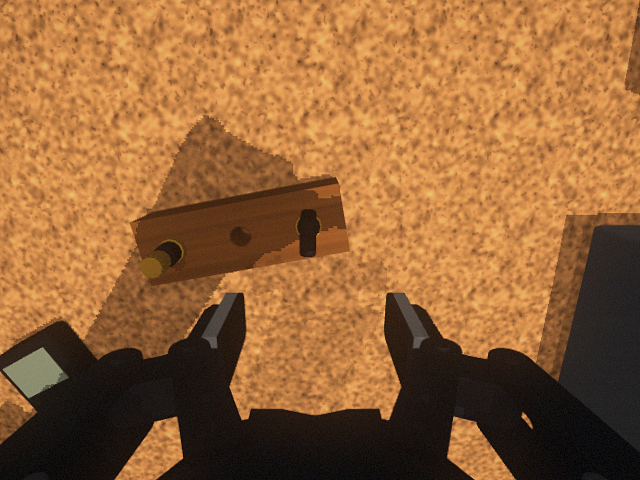

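```bash
python3 - <<'E'
import cv2
a=cv2.imread("pics/w2.png")
cv2.imwrite("pics/w2z.png",cv2.resize(a[190:270,260:360],None,fx=7,fy=7,interpolation=cv2.INTER_CUBIC))
E
```

```text
(no output)
```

View pics/w2z.png

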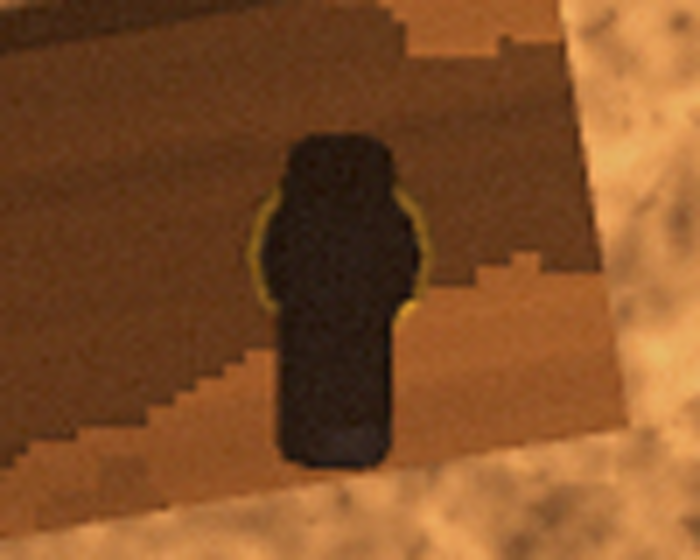

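```bash
python3 - <<'E'
from h import *
import pickle
from scipy.optimize import least_squares
m=pickle.load(open("w2.pkl","rb"))
X=onz(m,260+340/7,190+255/7,.0485);print(X)
def pts(p):
    x,y,a=p;u=np.array([np.cos(a),np.sin(a)]);v=np.array([-u[1],u[0]]);c=np.array([x,y]);out=[]
    for i in(-1,1):
        for j in(-1,1):
            for z in(.052,.086): out.append([*(c+.015*i*u+.006*j*v),z])
    return np.array(out)
for a in(-.05,0,.05):
    q=proj(m,pts([X[0],X[1],a]));print(a,((q-[260,190])*7).round(0).tolist())
go([X[0],X[1],.074])
E
```

```text
[ 0.53810245 -0.37107864  0.0485    ]
-0.05 [[385.0, 389.0], [386.0, 487.0], [283.0, 384.0], [270.0, 481.0], [398.0, 137.0], [401.0, 205.0], [293.0, 132.0], [281.0, 200.0]]
0 [[392.0, 387.0], [393.0, 484.0], [289.0, 387.0], [278.0, 484.0], [392.0, 134.0], [393.0, 202.0], [286.0, 135.0], [274.0, 202.0]]
0.05 [[398.0, 384.0], [400.0, 481.0], [295.0, 389.0], [285.0, 487.0], [385.0, 132.0], [386.0, 200.0], [279.0, 137.0], [267.0, 205.0]]
shift mm [-4.33 -1.54 99.5 ] roll None at [ 0.5363 -0.3753  0.1735]
```

>>> arm_command(series=[[50,[-4,-2,20],0.02],[50,[-4,-2,50],0.02],[50,[-4,-2,70],0.02],[50,[-4,-2,70],0.02],[50,[-4,-2,70],0.02]])

```text
t: 2.62
eef_pos: [0.5384, -0.3711, 0.103]
tool_rot: [0.0, -0.7, 0.714, -0.001]
contact_force: [0.0, 0.2, 0.6]
gripper_width: 0.588
```

```bash
python3 - <<'E'
from h import *
o=status.get_obs();print(o['t'],tool(o),o['contact_force'])
go([.5385,-.3708,.073])
cv2.imwrite("pics/w3.png",read_camera("wrist"))
go([.5385,-.3708,.073])
E
```

```text
2.625 (array([ 0.53843991, -0.37110246,  0.1029991 ]), array([[-2.03439197e-02, -9.99792111e-01,  1.36376700e-03],
       [-9.99792671e-01,  2.03427198e-02, -8.87978226e-04],
       [ 8.60050895e-04, -1.38154921e-03, -9.99998676e-01]])) [0.03031696 0.18088799 0.60103112]
shift mm [-3.3e-01 -1.0e-02  3.0e+01] roll None at [ 0.5384 -0.3711  0.103 ]
shift mm [-0.43  0.15 30.24] roll None at [ 0.5386 -0.3712  0.1032]
```

View pics/w3.png

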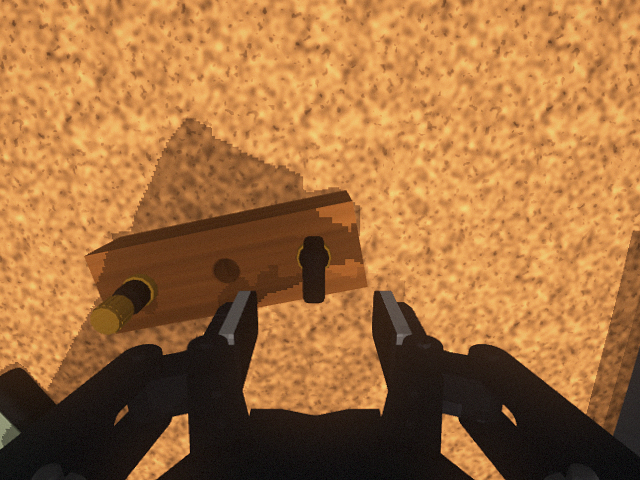

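>>> arm_command(series=[[50,[0,0,15],0],[50,[0,0,30],0],[50,[0,0,30],0],[30,[0,0,30],0],[12,[0,0,30],0],[0,[0,0,30],0],[0,[0,0,30],0],[0,[0,0,30],0]], squeeze=80)

```text
t: 3.68
eef_pos: [0.5378, -0.3706, 0.072]
tool_rot: [0.0, -0.7, 0.714, -0.0]
contact_force: [-0.8, -0.0, -0.3]
gripper_width: -0.002
```

```bash
python3 - <<'E'
from h import *
o=status.get_obs();print(o['t'],tool(o),o['contact_force'],o['torque'],o['gripper_width']*85)
cv2.imwrite("pics/w4.png",read_camera("wrist"))
E
```

```text
3.675 (array([ 0.53781642, -0.37063514,  0.07201801]), array([[-2.02441958e-02, -9.99795047e-01,  1.90300036e-04],
       [-9.99795058e-01,  2.02441716e-02, -1.28510278e-04],
       [ 1.24631473e-04, -1.92862623e-04, -9.99999974e-01]])) [-0.80843727 -0.04073133 -0.25709754] [-0.02358386 -0.01907758 -0.02127718] -0.18537238948692303
```

View pics/w4.png

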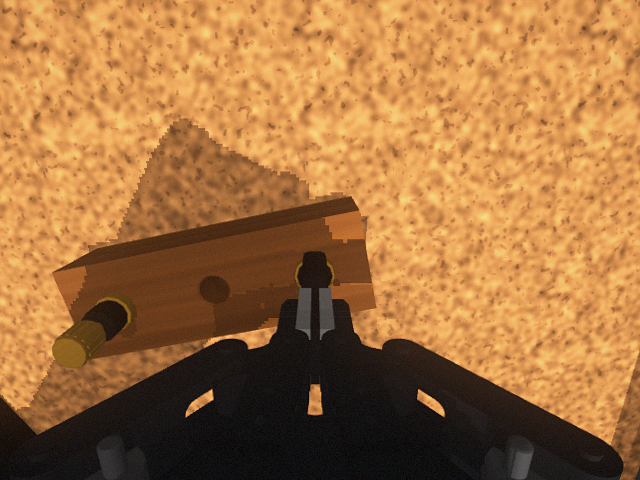

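```bash
python3 - <<'E'
from h import *
m=camera_model("wrist");p,R=tool()
print(proj(m,[p,p+R@[0,0,.017],p+R@[0,0,-.002],[.538,-.371,.086],[.538,-.371,.05]]))
for n in("scene","side"):
    im=read_camera(n);mm=camera_model(n)
    u=proj(mm,[p])[0].astype(int);print(n,u)
    x,y=max(u[0]-60,0),max(u[1]-60,0)
    cv2.imwrite(f"pics/{n}4.png",cv2.resize(im[y:y+120,x:x+120],None,fx=4.9,fy=4.9,interpolation=cv2.INTER_CUBIC))
print(status.get_obs()['t'])
E
```

```text
[[313.93070201 294.12471425]
 [313.99965876 280.25138981]
 [313.92173153 295.93038987]
 [314.71217625 307.1999556 ]
 [314.70964424 276.22716473]]
scene [176 300]
side [368 182]
3.825
```

View pics/scene4.png

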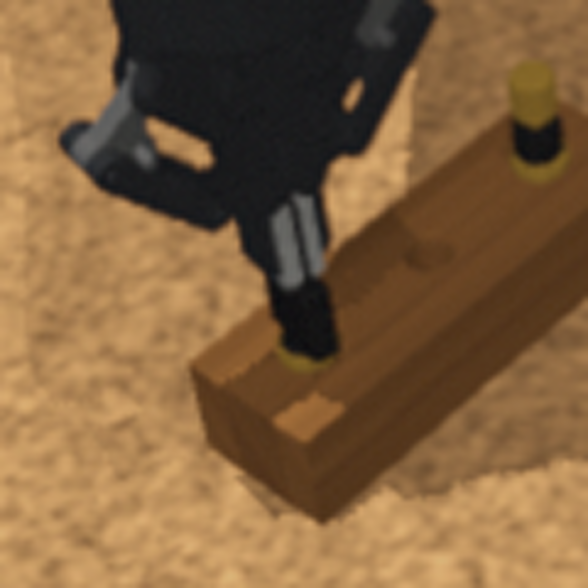

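View pics/side4.png

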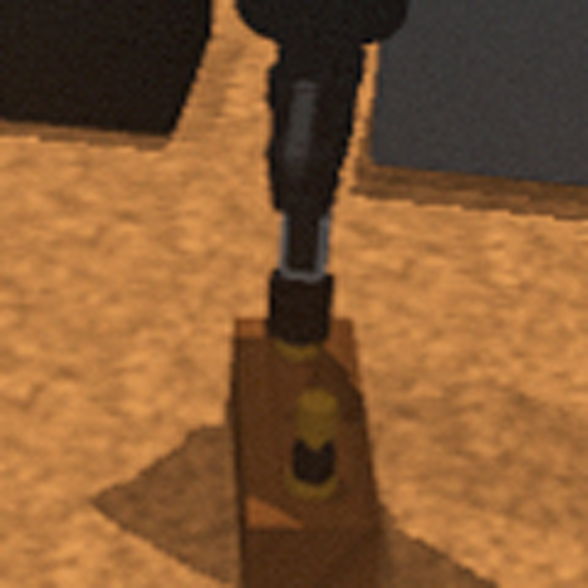

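```bash
python3 - <<'E'
import cv2
a=cv2.imread("pics/w4.png")
cv2.imwrite("pics/w4z.png",cv2.resize(a[235:355,255:375],None,fx=5,fy=5,interpolation=cv2.INTER_CUBIC))
b=cv2.convertScaleAbs(a[235:355,255:375],alpha=3)
cv2.imwrite("pics/w4y.png",cv2.resize(b,None,fx=5,fy=5,interpolation=cv2.INTER_CUBIC))
E
```

```text
(no output)
```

View pics/w4y.png

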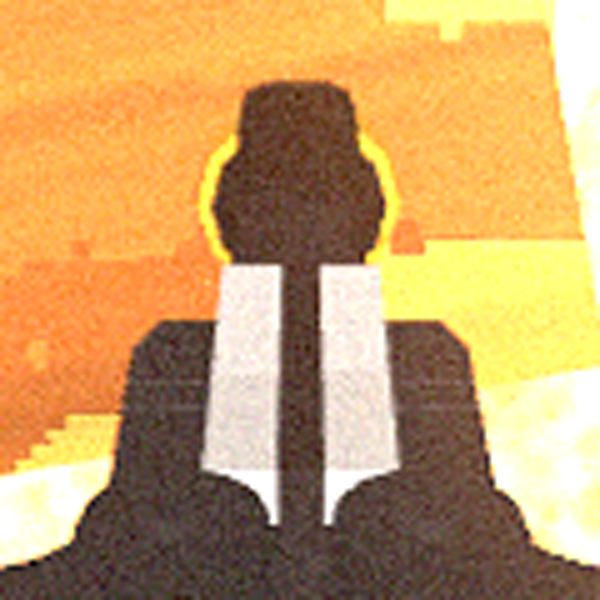

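```bash
python3 - <<'E'
from h import *
m=camera_model("wrist");p,R=tool()
for y in(-.011,0):
  for a in np.arange(-.04,.03,.005):
    q=proj(m,[p+R@[0,y,a],p+R@[.01,y,a]]);print(y,round(a,3),q[0].round(1),"px/mm",((q[1]-q[0])[0]/10).round(2))
print((status.get_obs()['q']).round(3))
E
```

```text
-0.011 -0.04 [313.7 313.6] px/mm 2.73
-0.011 -0.035 [313.7 307.2] px/mm 2.64
-0.011 -0.03 [313.7 301.3] px/mm 2.55
-0.011 -0.025 [313.8 295.8] px/mm 2.46
-0.011 -0.02 [313.8 290.6] px/mm 2.39
-0.011 -0.015 [313.8 285.7] px/mm 2.31
-0.011 -0.01 [313.9 281.2] px/mm 2.24
-0.011 -0.005 [313.9 276.9] px/mm 2.18
-0.011 -0.0 [313.9 272.8] px/mm 2.12
-0.011 0.005 [313.9 268.9] px/mm 2.06
-0.011 0.01 [314.  265.3] px/mm 2.0
-0.011 0.015 [314.  261.9] px/mm 1.95
-0.011 0.02 [314.  258.6] px/mm 1.9
-0.011 0.025 [314.  255.5] px/mm 1.85
-0.011 0.03 [314.  252.5] px/mm 1.81
0 -0.04 [313.7 339.9] px/mm 2.67
0 -0.035 [313.7 332.8] px/mm 2.57
0 -0.03 [313.8 326.2] px/mm 2.49
0 -0.025 [313.8 319.9] px/mm 2.41
0 -0.02 [313.8 314.1] px/mm 2.33
0 -0.015 [313.9 308.7] px/mm 2.26
0 -0.01 [313.9 303.5] px/mm 2.2
0 -0.005 [313.9 298.6] px/mm 2.14
0 -0.0 [313.9 294.1] px/mm 2.08
0 0.005 [313.9 289.7] px/mm 2.02
0 0.01 [314.  285.6] px/mm 1.97
0 0.015 [314.  281.7] px/mm 1.92
0 0.02 [314. 278.] px/mm 1.87
0 0.025 [314.  274.5] px/mm 1.82
0 0.03 [314.  271.1] px/mm 1.78
[ 0.516  0.596 -0.012  1.723  0.009  0.822 -1.09 ]
```

```bash
python3 - <<'E'
from h import *
p,R=tool()
for n in("scene","side"):
    m=camera_model(n);u=proj(m,[p])[0].astype(int)
    for a in(-.025,-.017,-.01,0,.017):
        q=proj(m,[p+R@[-.004,-.011,a],p+R@[-.004,.011,a],p+R@[.004,-.011,a]]);print(n,a,((q-u+60)*4.9).round(0).tolist())
E
```

```text
scene -0.025 [[312.0, 258.0], [277.0, 222.0], [291.0, 269.0]]
scene -0.017 [[316.0, 274.0], [281.0, 238.0], [295.0, 286.0]]
scene -0.01 [[318.0, 289.0], [284.0, 252.0], [298.0, 300.0]]
scene 0 [[322.0, 309.0], [288.0, 272.0], [302.0, 320.0]]
scene 0.017 [[329.0, 342.0], [295.0, 306.0], [309.0, 354.0]]
side -0.025 [[273.0, 252.0], [320.0, 258.0], [275.0, 244.0]]
side -0.017 [[272.0, 268.0], [319.0, 273.0], [274.0, 259.0]]
side -0.01 [[271.0, 281.0], [318.0, 286.0], [274.0, 273.0]]
side 0 [[270.0, 299.0], [316.0, 305.0], [272.0, 291.0]]
side 0.017 [[268.0, 331.0], [314.0, 337.0], [270.0, 322.0]]
```

>>> arm_command(series=[[50,[0,0,0],0],[50,[0,0,0],0],[50,[0,0,0],0],[50,[0,0,0],0],[50,[0,0,16],0],[50,[0,0,31],0],[50,[0,0,31],0]], squeeze=80)

```text
t: 4.7
eef_pos: [0.5363, -0.3697, 0.0385]
tool_rot: [-0.001, -0.7, 0.714, 0.002]
contact_force: [-0.1, -0.1, 0.2]
gripper_width: 0.585
```

```bash
python3 - <<'E'
from h import *
o=status.get_obs();print(o['t'],tool(o)[0],o['contact_force'],o['torque'],o['gripper_width']*85)
cv2.imwrite("pics/w5.png",read_camera("wrist"))
im=read_camera("side");cv2.imwrite("pics/s5.png",cv2.resize(im[120:260,310:430],None,fx=4.2,fy=4.2,interpolation=cv2.INTER_CUBIC))
E
```

```text
4.7 [ 0.53627309 -0.36969066  0.03850166] [-0.09297896 -0.12150254  0.18089706] [-0.00331212  0.07987976  0.04095371] 49.741390060912074
```

View pics/w5.png

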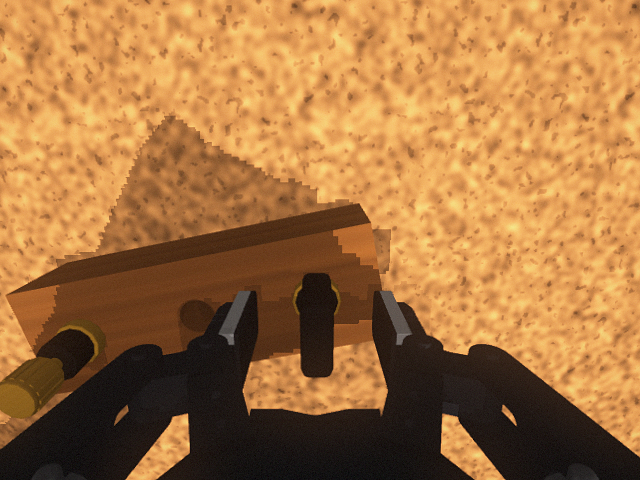

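View pics/s5.png

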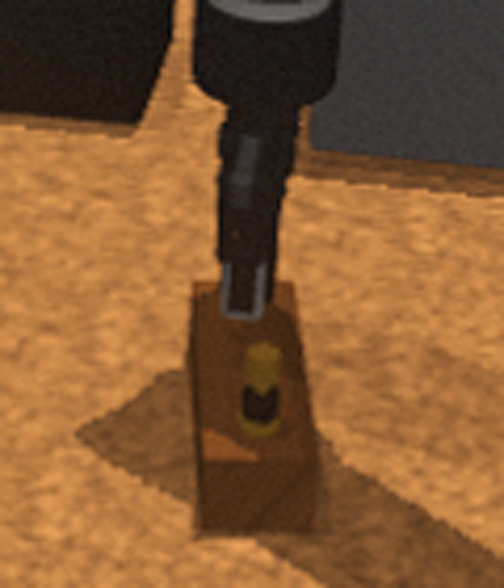

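>>> arm_command(series=[[30,[0,-1,0],0],[20,[0,-1,0],0],[10,[0,-1,0],0],[5,[0,-1,0],0],[5,[0,-1,0],0],[5,[0,-1,0],0],[5,[0,-1,0],0]], squeeze=80)

```text
t: 5.68
eef_pos: [0.5391, -0.3708, 0.0415]
tool_rot: [0.0, -0.7, 0.714, -0.0]
contact_force: [-1.2, 0.9, 4.6]
gripper_width: 0.127
```

```bash
python3 - <<'E'
from h import *
o=status.get_obs();print(o['t'],tool(o)[0],o['contact_force'],o['torque'],o['gripper_width']*85)
cv2.imwrite("pics/w6.png",read_camera("wrist")[200:440,200:430])
E
```

```text
5.675 [ 0.53910827 -0.3708468   0.04148795] [-1.16337192  0.92813906  4.64573964] [ 0.09105124  0.13088012 -0.04761616] 10.816967841149326
```

View pics/w6.png

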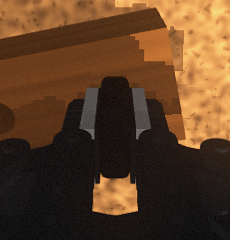

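>>> arm_command(series=[[5,[0,0,-15],0],[5,[0,0,-40],0],[5,[0,0,-75],0],[5,[0,0,-110],0],[5,[0,0,-135],0],[5,[0,0,-135],0],[5,[0,0,-135],0],[5,[0,0,-135],0]], squeeze=100)

```text
t: 6.72
eef_pos: [0.5379, -0.3701, 0.1744]
tool_rot: [-0.0, -0.7, 0.714, 0.001]
contact_force: [-0.5, 0.6, -0.1]
gripper_width: 0.121
```

```bash
python3 - <<'E'
from h import *
o=status.get_obs();print(o['t'],tool(o)[0],o['contact_force'],o['torque'],o['gripper_width']*85)
for n,c in (("side",(150,250,310,430)),("scene",(190,320,120,250))):
    im=read_camera(n);cv2.imwrite(f"pics/{n}7.png",cv2.resize(im[c[0]-60:c[1],c[2]:c[3]],None,fx=3,fy=3,interpolation=cv2.INTER_CUBIC))
go([.5344,.0488,.18])
E
```

```text
6.725 [ 0.53791612 -0.37009219  0.17442663] [-0.48840732  0.63561343 -0.07336905] [ 0.04324973 -0.03738318  0.05019713] 10.28727210089552
shift mm [-418.89   12.27   -4.83] roll None at [ 0.5382 -0.3702  0.1747]
```

View pics/side7.png

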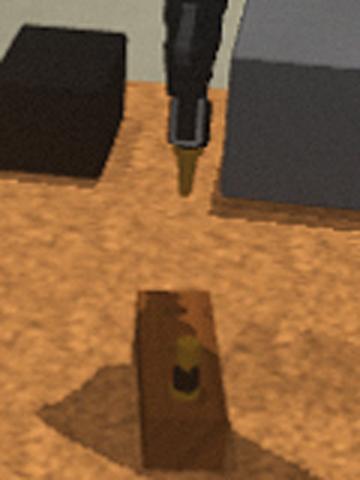

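View pics/scene7.png

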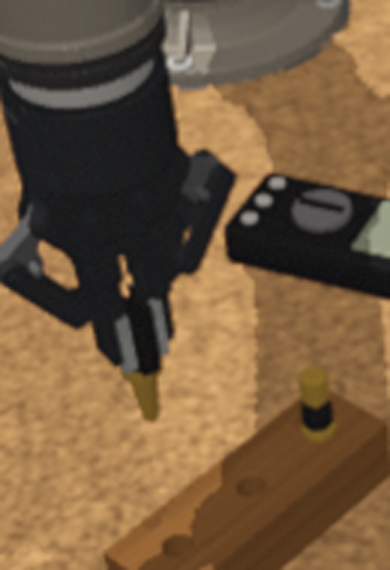

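>>> arm_command(series=[[5,[-50,5,-15],0],[5,[-105,10,-15],0],[5,[-160,15,-15],0],[5,[-215,20,-15],0],[5,[-270,25,-15],0],[5,[-325,30,-15],0],[5,[-380,35,-15],0],[5,[-418,40,-15],0]], squeeze=100)

```text
t: 7.82
eef_pos: [0.5066, 0.051, 0.1907]
tool_rot: [0.0, -0.701, 0.713, 0.0]
contact_force: [0.9, 0.3, 0.7]
gripper_width: 0.128
```

>>> arm_command(series=[[5,[0,0,0],0],[5,[0,0,0],0],[5,[0,0,0],0]])

```text
t: 8.2
eef_pos: [0.5073, 0.0465, 0.1907]
tool_rot: [-0.0, -0.699, 0.715, -0.0]
contact_force: [-0.5, -1.5, -1.4]
gripper_width: 0.129
```

```bash
python3 - <<'E'
from h import *
import pickle
s=camera_model("scene");d=camera_model("side")
T=tri([(s,170.7,269.3),(d,372,154.3)]);print("tip then",T,T-np.array([.538,-.3701,.1745]))
o=status.get_obs();print(o['t'],tool(o),o['contact_force'])
m=camera_model("wrist");im=read_camera("wrist");cv2.imwrite("pics/w8.png",im);pickle.dump(m,open("w8.pkl","wb"))
for n in("side","scene"): cv2.imwrite(f"pics/{n}8.png",read_camera(n))
print(tool()[0])
E
```

```text
tip then [ 0.53509313 -0.3695414   0.14378577] [-0.00290687  0.0005586  -0.03071423]
8.2 (array([0.50731163, 0.04654934, 0.19070357]), array([[-2.26531706e-02, -9.99743334e-01, -3.15338770e-04],
       [-9.99743221e-01,  2.26533459e-02, -5.63636373e-04],
       [ 5.70635185e-04,  3.02489647e-04, -9.99999791e-01]])) [-0.45462442 -1.47243955 -1.41632679]
[0.50730575 0.04707581 0.19082006]
```

View pics/w8.png

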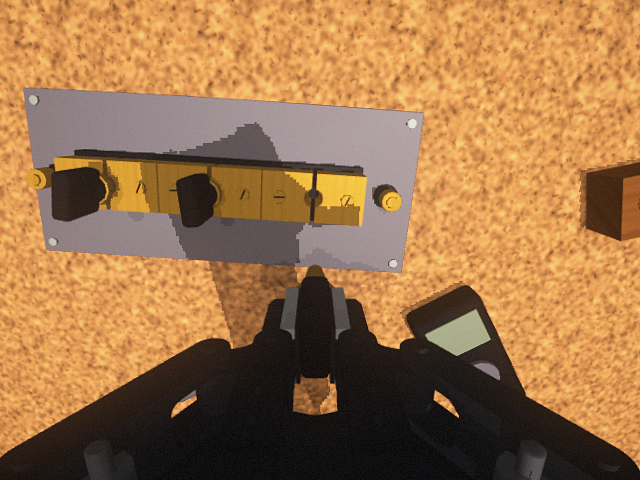

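View pics/side8.png

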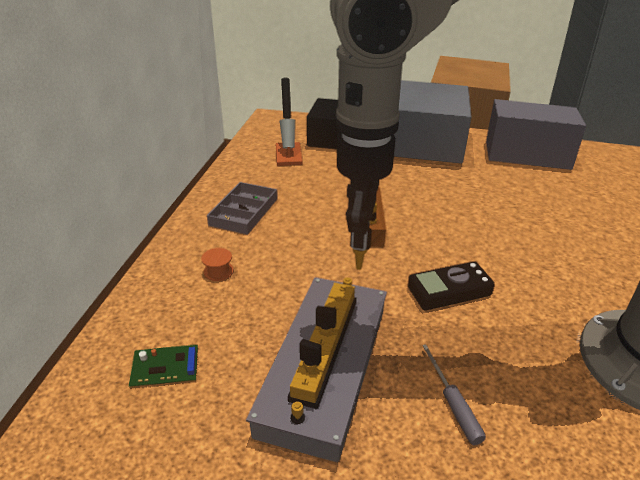

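View pics/scene8.png

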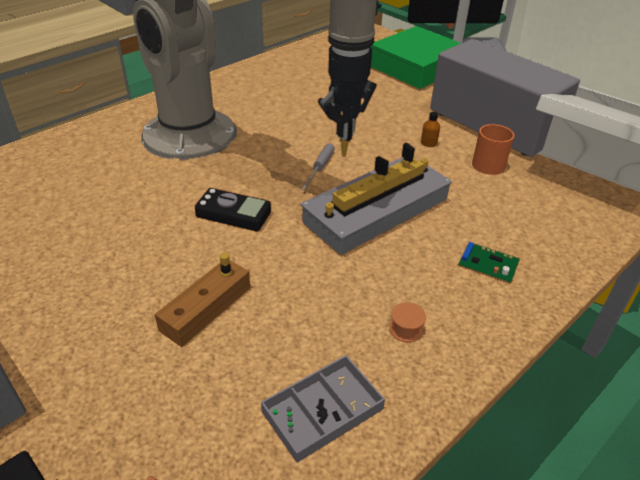

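```bash
python3 - <<'E'
import cv2
a=cv2.imread("pics/w8.png")
cv2.imwrite("pics/w8a.png",cv2.resize(a[150:240,260:410],None,fx=5,fy=5,interpolation=cv2.INTER_CUBIC))
cv2.imwrite("pics/w8b.png",cv2.resize(cv2.convertScaleAbs(a[250:350,265:365],alpha=2.5),None,fx=5,fy=5,interpolation=cv2.INTER_CUBIC))
E
```

```text
(no output)
```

View pics/w8a.png

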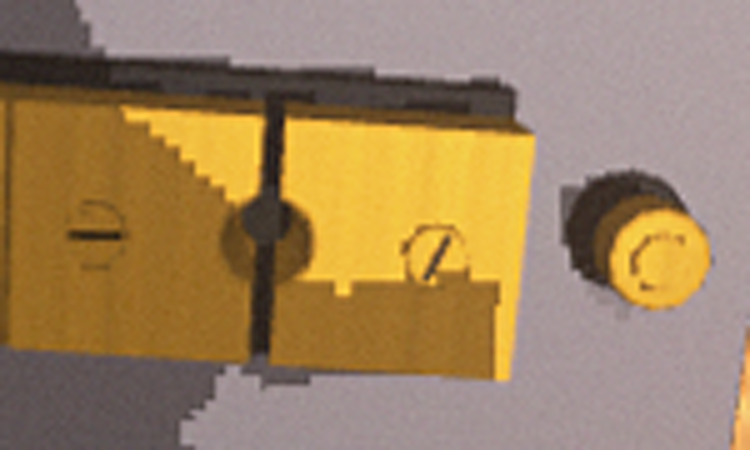

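View pics/w8b.png

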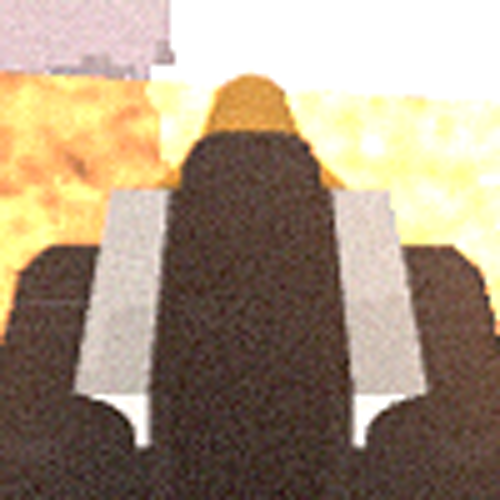

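```bash
python3 - <<'E'
from h import *
import pickle
m=pickle.load(open("w8.pkl","rb"))
G=onz(m,313.3,197.8,.092);print("gap wrist",G)
E=onz(m,315,265.2,.160);print("tip edge",E,"tip rel TCP",E-[.0045,0,0]-np.array([.5073,.0465,.1907]))
# midpoint of slot ends
A=onz(m,260+272/5,150+103/5,.092);B=onz(m,260+258/5,150+358/5,.092);print(A,B,(A+B)/2,np.linalg.norm(A-B))
# scene/side
s=camera_model("scene");d=camera_model("side")
print(onz(s,353,190.6,.092),onz(d,339,298.8,.092))
a=cv2.imread("pics/scene8.png");cv2.imwrite("pics/sc8z.png",cv2.resize(a[120:220,310:390],None,fx=6,fy=6,interpolation=cv2.INTER_CUBIC))
a=cv2.imread("pics/side8.png");cv2.imwrite("pics/si8z.png",cv2.resize(a[225:325,310:390],None,fx=6,fy=6,interpolation=cv2.INTER_CUBIC))
E
```

```text
gap wrist [0.5368845  0.04643998 0.092     ]
tip edge [0.51057332 0.04588417 0.16      ] tip rel TCP [-0.00122668 -0.00061583 -0.0307    ]
[0.55628424 0.04520612 0.092     ] [0.51924015 0.04810682 0.092     ] [0.53776219 0.04665647 0.092     ] 0.037157487881730046
[0.5366085  0.04879539 0.092     ] [0.53301293 0.04768224 0.092     ]
```

View pics/sc8z.png

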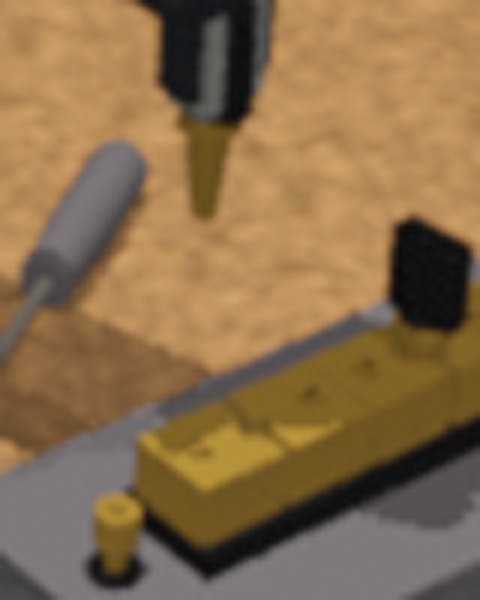

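View pics/si8z.png

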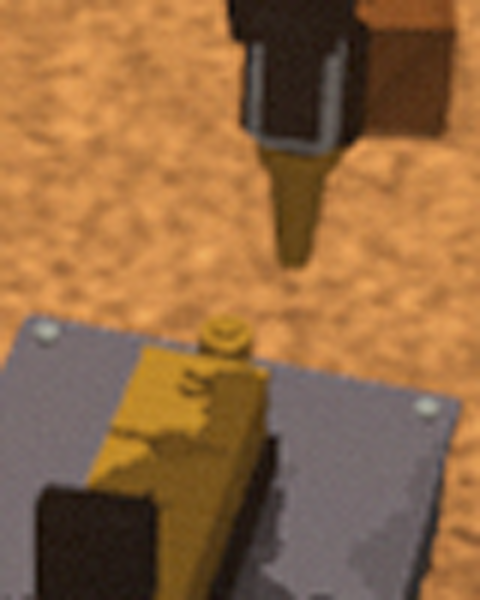

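```bash
python3 - <<'E'
from h import *
go([.538,.047,.138])
E
```

```text
shift mm [ -0.61 -30.69  52.82] roll None at [0.5073 0.0471 0.1908]
```

>>> arm_command(series=[[5,[-1,-15,0],0],[5,[-1,-31,15],0],[5,[-1,-31,30],0],[5,[-1,-31,44],0],[5,[-1,-31,50],0],[5,[-1,-31,50],0],[5,[-1,-31,50],0]])

```text
t: 9.22
eef_pos: [0.5385, 0.0486, 0.1414]
tool_rot: [0.0, -0.7, 0.714, -0.0]
contact_force: [0.3, -0.1, -0.9]
gripper_width: 0.122
```

```bash
python3 - <<'E'
from h import *
o=status.get_obs();print(o['t'],tool(o)[0],o['contact_force'])
for n,c in (("scene",(130,310)),("side",(235,300)),("wrist",(150,265))):
    im=read_camera(n)[c[0]:c[0]+100,c[1]:c[1]+100]
    cv2.imwrite(f"pics/{n}9.png",cv2.resize(cv2.convertScaleAbs(im,alpha=1.4),None,fx=6,fy=6,interpolation=cv2.INTER_CUBIC))
E
```

```text
9.225 [0.53846445 0.04859311 0.14142994] [ 0.29500336 -0.10997146 -0.91843461]
```

View pics/scene9.png

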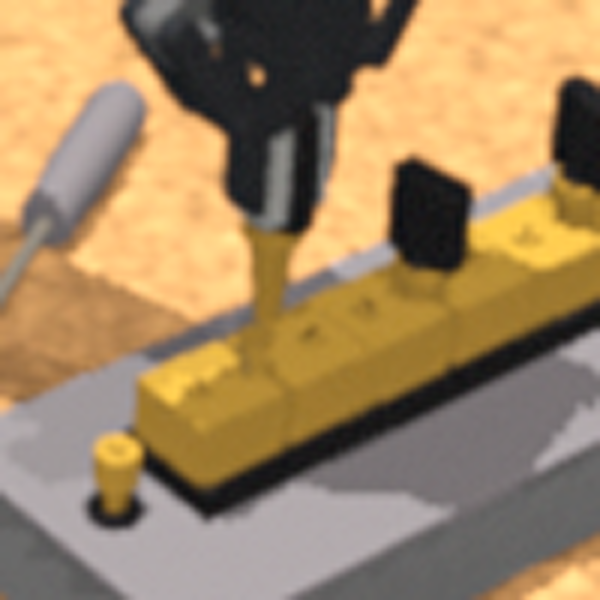

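View pics/side9.png

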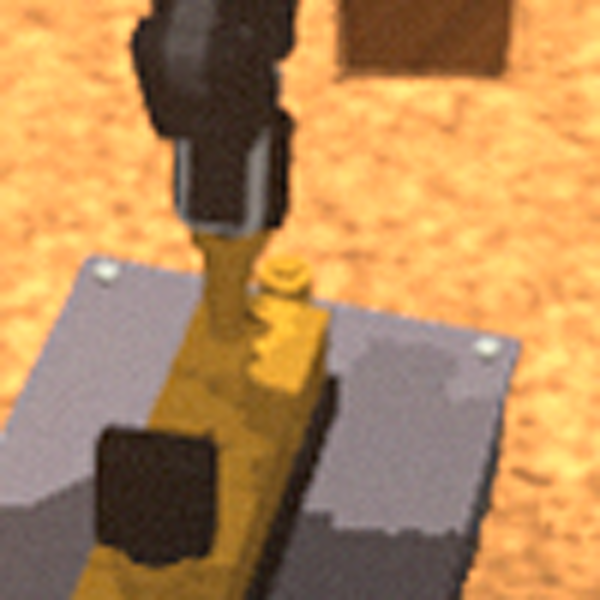

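View pics/wrist9.png

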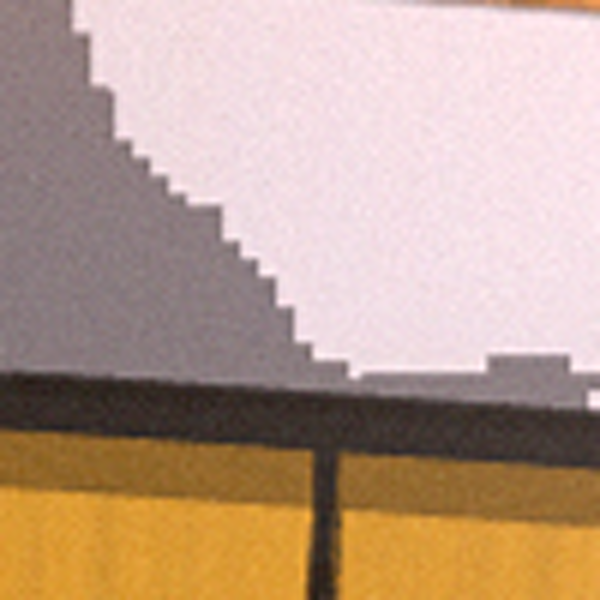

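```bash
python3 - <<'E'
from h import *
s=camera_model("scene");d=camera_model("side")
for m,px,c in((s,(353,190.6),(310,130)),(d,(339,298.8),(300,235))):
    G=onz(m,*px,.092)
    for z in(.1105,.118):
        q=proj(m,[[G[0],G[1],z],[G[0]+.003,G[1],z],[G[0],G[1]+.003,z]]);print(((q-c)*6).round(1).tolist())
E
```

```text
[[261.4, 318.8], [267.9, 322.8], [267.7, 315.3]]
[[262.8, 300.3], [269.3, 304.3], [269.2, 296.8]]
[[235.9, 331.6], [224.8, 330.1], [234.0, 339.0]]
[[236.7, 310.4], [225.6, 308.9], [234.8, 317.8]]
```

```bash
python3 - <<'E'
from h import *
for n,c in (("scene",(165,335)),("side",(270,320)),("wrist",(210,290))):
    im=read_camera(n)[c[0]:c[0]+50,c[1]:c[1]+50]
    cv2.imwrite(f"pics/{n}10.png",cv2.resize(cv2.convertScaleAbs(im,alpha=1.8),None,fx=12,fy=12,interpolation=cv2.INTER_CUBIC))
print(tool()[0])
E
python3 -c "
import cv2,numpy as np
cv2.imwrite('pics/c10.png',cv2.resize(np.hstack([cv2.imread('pics/%s10.png'%n) for n in('scene','side','wrist')]),(799,266)))"
```

```text
[0.53840524 0.0485209  0.14119625]
```

View pics/scene10.png

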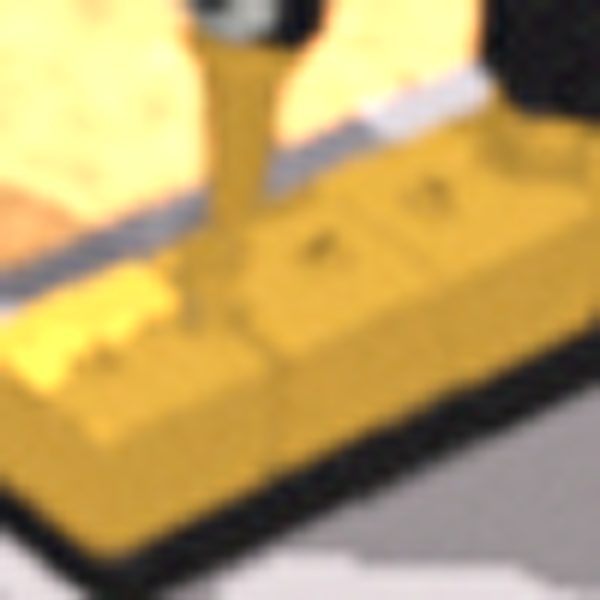

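View pics/side10.png

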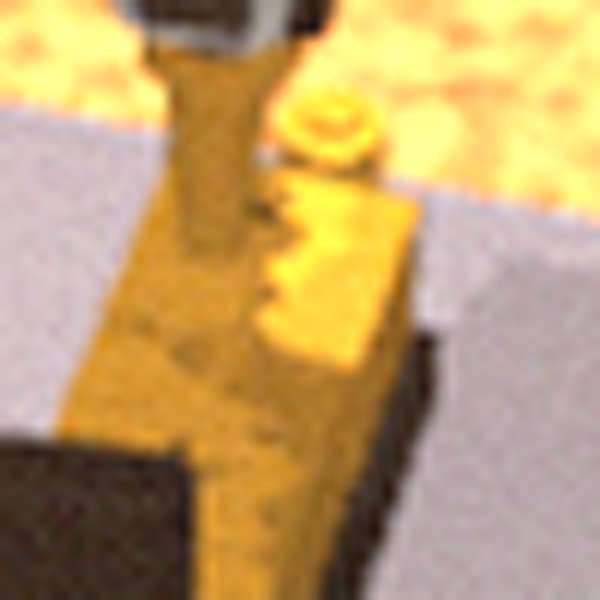

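View pics/wrist10.png

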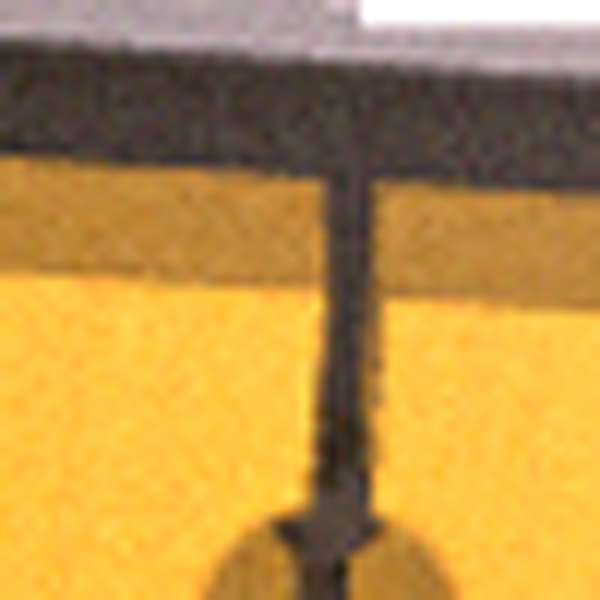

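```bash
python3 - <<'E'
from h import *
import pickle
m=camera_model("wrist");p,R=tool();pickle.dump((m,p,R),open("w11.pkl","wb"));im=read_camera("wrist")[215:315,265:365]
cv2.imwrite("pics/w11.png",cv2.resize(cv2.convertScaleAbs(im,alpha=1.8),None,fx=6,fy=6,interpolation=cv2.INTER_CUBIC))
E
```

```text
(no output)
```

View pics/w11.png

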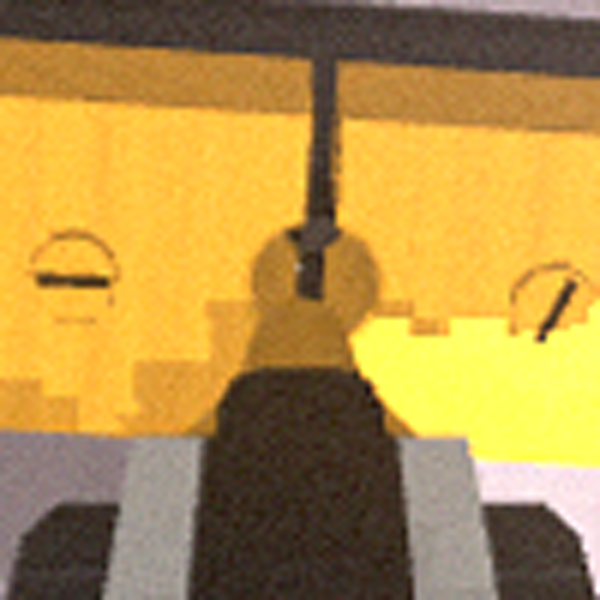

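```bash
python3 - <<'E'
from h import *
import pickle
m,p,R=pickle.load(open("w11.pkl","rb"))
G=onz(m,265+316/6,215+287/6,.092);zt=p[2]-.0307
E=onz(m,265+302/6,215+298/6,zt);print(p,"G",G,"tip",E-[.0045,0,0],"move",(G-E+[.0045,0,0])*1000)
q=proj(m,[G,G+[.0065,0,0],G-[.0065,0,0],G+[0,.0065,0]]);print(((q-[265,215])*6).round())
q=proj(m,[E,E-[.0045,-.0045,0],E-[.0045,.0045,0]]);print(((q-[265,215])*6).round())
E
```

```text
[0.53840524 0.0485209  0.14119625] G [0.53625532 0.04634299 0.092     ] tip [0.53749987 0.04769583 0.11049625] move [ -1.24455667  -1.35283388 -18.4962545 ]
[[316. 287.]
 [315. 227.]
 [317. 346.]
 [253. 288.]]
[[302. 298.]
 [255. 344.]
 [351. 342.]]
```

>>> arm_command(series=[[5,[1.4,1.6,4],0],[5,[1.4,1.6,8],0],[5,[1.4,1.6,13],0],[5,[1.4,1.6,13],0],[5,[1.4,1.6,13],0]])

```text
t: 10.2
eef_pos: [0.5366, 0.0472, 0.1278]
tool_rot: [-0.0, -0.7, 0.714, 0.0]
contact_force: [-0.2, -0.2, -0.4]
gripper_width: 0.123
```

```bash
python3 - <<'E'
from h import *
import pickle
m=camera_model("wrist");o=status.get_obs();p,R=tool(o);print(p,o['contact_force']);pickle.dump((m,p,R),open("w12.pkl","wb"));im=read_camera("wrist")[235:335,265:365]
L=[cv2.resize(cv2.convertScaleAbs(im,alpha=1.8),None,fx=6,fy=6,interpolation=cv2.INTER_CUBIC)]
cv2.imwrite("pics/w12.png",L[0])
for n,c in (("scene",(165,335)),("side",(270,320))):
    im=read_camera(n)[c[0]:c[0]+50,c[1]:c[1]+50]
    cv2.imwrite(f"pics/{n}12.png",cv2.resize(cv2.convertScaleAbs(im,alpha=1.8),None,fx=10,fy=10,interpolation=cv2.INTER_CUBIC))
E
```

```text
[0.53664291 0.04716434 0.12784691] [-0.20688591 -0.21133359 -0.35760873]
```

View pics/w12.png

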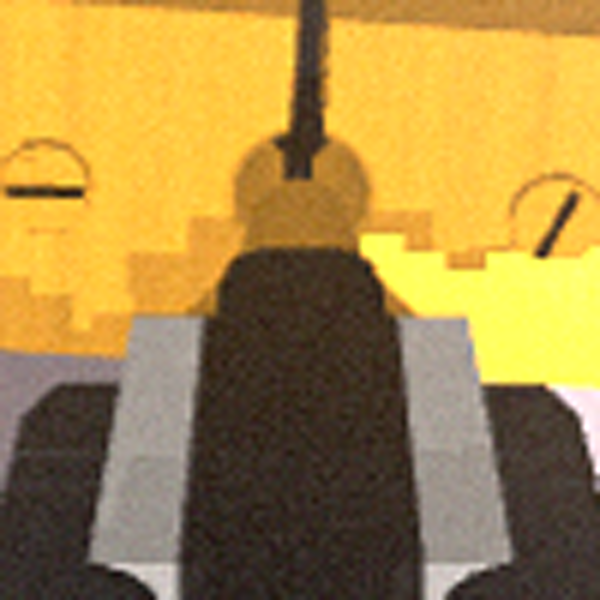

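View pics/side12.png

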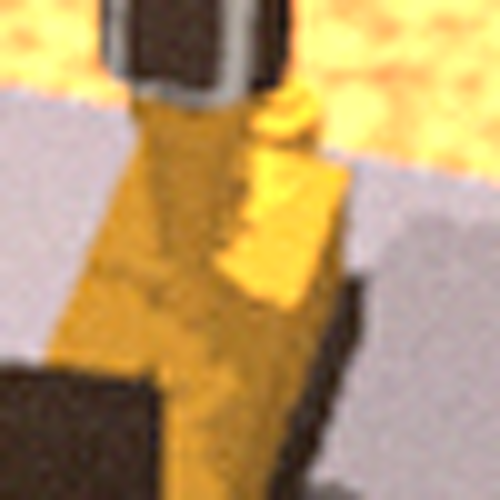

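View pics/scene12.png

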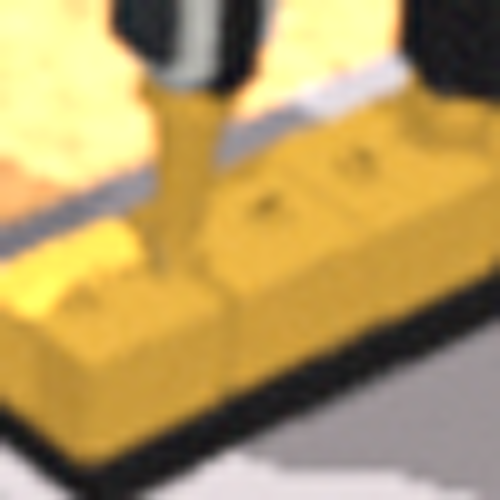

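```bash
python3 - <<'E'
from h import *
import pickle
m,p,R=pickle.load(open("w12.pkl","rb"))
for cy in(195,198):
  G=onz(m,265+302/6,235+cy/6,.092);zt=p[2]-.0307
  E=onz(m,265+301/6,235+178/6,zt);print("G",G,"tip",E-[.0045,0,0],"move",(G-E+[.0045,0,0])*1000)
  print(((proj(m,[G+[.0065,0,0],G-[.0065,0,0],G+[0,.0065,0]])-[265,235])*6).round())
s=camera_model("scene");d=camera_model("side")
for mm,px,c in((s,(353,190.6),(335,165)),(d,(339,298.8),(320,270))):
    g=onz(mm,*px,.092);print(((proj(mm,[[*g[:2],zt],[*g[:2],.092],[g[0]+.002,g[1],zt]])-c)*10).round())
E
```

```text
G [0.53657074 0.04641919 0.092     ] tip [0.53574509 0.04644986 0.09714691] move [ 0.82564103 -0.03067034 -5.14690954]
[[301. 131.]
 [303. 258.]
 [235. 196.]]
G [0.53626202 0.04642516 0.092     ] tip [0.53574509 0.04644986 0.09714691] move [ 0.51692477 -0.02469331 -5.14690954]
[[301. 134.]
 [303. 261.]
 [235. 199.]]
[[182. 235.]
 [180. 256.]
 [189. 240.]]
[[191. 264.]
 [190. 288.]
 [179. 263.]]
```

>>> arm_command(series=[[5,[0,-0.4,3],0],[5,[0,-0.4,6],0],[5,[0,-0.4,9],0],[5,[0,-0.4,12],0],[5,[0,-0.4,12],0]])

```text
t: 10.98
eef_pos: [0.5368, 0.0471, 0.1156]
tool_rot: [-0.0, -0.7, 0.714, 0.0]
contact_force: [0.2, -0.4, -0.7]
gripper_width: 0.127
```

>>> arm_command(series=[[5,[0,0,2],0],[5,[0,0,4],0],[5,[0,0,6],0],[5,[0,0,6],0]])

```text
t: 11.48
eef_pos: [0.5369, 0.0471, 0.1097]
tool_rot: [-0.0, -0.7, 0.714, 0.0]
contact_force: [0.9, -0.5, 0.5]
gripper_width: 0.118
```

>>> arm_command(series=[[5,[0,0,1],0],[5,[0,0,2],0],[5,[0,0,3],0],[5,[0,0,3],0]])

```text
t: 11.98
eef_pos: [0.5369, 0.0471, 0.1068]
tool_rot: [-0.0, -0.7, 0.714, 0.0]
contact_force: [0.6, 0.3, -1.1]
gripper_width: 0.123
```

>>> arm_command(series=[[5,[0,0,0.7],0],[5,[0,0,1.5],0],[5,[0,0,1.5],0]])

```text
t: 12.35
eef_pos: [0.537, 0.0471, 0.1053]
tool_rot: [-0.0, -0.7, 0.714, 0.0]
contact_force: [0.4, 0.9, -1.6]
gripper_width: 0.125
```

>>> arm_command(series=[[5,[0,0,0.7],0],[5,[0,0,1.5],0],[5,[0,0,1.5],0]])

```text
t: 12.72
eef_pos: [0.5369, 0.0471, 0.1038]
tool_rot: [-0.0, -0.7, 0.714, 0.0]
contact_force: [1.0, -0.9, 0.1]
gripper_width: 0.124
```

>>> arm_command(series=[[5,[0,0,0.5],0],[5,[0,0,1],0],[5,[0,0,1],0]])

```text
t: 13.1
eef_pos: [0.537, 0.0471, 0.1028]
tool_rot: [-0.0, -0.7, 0.714, 0.0]
contact_force: [-0.5, -0.2, -0.8]
gripper_width: 0.125
```

>>> arm_command(series=[[5,[0,0,0.5],0],[5,[0,0,1],0],[5,[0,0,1],0]])

```text
t: 13.48
eef_pos: [0.537, 0.0471, 0.1018]
tool_rot: [-0.0, -0.7, 0.714, 0.0]
contact_force: [-0.4, 1.4, -0.5]
gripper_width: 0.126
```

>>> arm_command(series=[[5,[0,0,0.5],0],[5,[0,0,1],0],[5,[0,0,1],0]])

```text
t: 13.85
eef_pos: [0.5369, 0.0471, 0.1009]
tool_rot: [-0.0, -0.7, 0.714, 0.0]
contact_force: [-1.0, 0.2, 0.1]
gripper_width: 0.125
```

>>> arm_command(series=[[5,[0,0,0.5],0],[5,[0,0,1],0],[5,[0,0,1],0]])

```text
t: 14.22
eef_pos: [0.5368, 0.0471, 0.0998]
tool_rot: [-0.0, -0.7, 0.714, 0.0]
contact_force: [-1.8, -0.8, -0.1]
gripper_width: 0.122
```

>>> arm_command(series=[[5,[0,0,0.5],0],[5,[0,0,1],0],[5,[0,0,1],0]])

```text
t: 14.6
eef_pos: [0.5368, 0.0471, 0.0989]
tool_rot: [-0.0, -0.7, 0.714, 0.0]
contact_force: [-2.7, 0.0, 1.8]
gripper_width: 0.126
```

>>> arm_command(series=[[5,[0,0.3,0.3],0],[5,[0,0.3,0.6],0],[5,[0,0.3,0.6],0]])

```text
t: 14.98
eef_pos: [0.5368, 0.0471, 0.0984]
tool_rot: [0.0, -0.7, 0.714, -0.0]
contact_force: [-2.4, -0.4, 3.6]
gripper_width: 0.121
```

>>> arm_command(series=[[5,[0,0,0.3],0],[5,[0,0,0.6],0],[5,[0,0,0.6],0]])

```text
t: 15.35
eef_pos: [0.5368, 0.0471, 0.0979]
tool_rot: [0.0, -0.7, 0.714, -0.0]
contact_force: [-2.9, -1.5, 4.8]
gripper_width: 0.123
```

>>> arm_command(series=[[5,[0,0.7,0.5],0],[5,[0,0.7,1],0],[5,[0,0.7,1],0]])

```text
t: 15.72
eef_pos: [0.5367, 0.0471, 0.0974]
tool_rot: [0.001, -0.7, 0.714, -0.0]
contact_force: [-2.5, -0.4, 7.4]
gripper_width: 0.124
```

>>> arm_command(series=[[5,[0,0,0.5],0],[5,[0,0,1],0],[5,[0,0,1],0]])

```text
t: 16.1
eef_pos: [0.5368, 0.0472, 0.0968]
tool_rot: [0.001, -0.7, 0.714, -0.001]
contact_force: [-4.0, -0.6, 11.2]
gripper_width: 0.122
```

>>> arm_command(series=[[5,[0,0.3,0.7],0.15],[5,[0,0.3,1],0.3],[5,[0,0.3,1.2],0.45],[5,[0,0.3,1.4],0.6]])

```text
t: 16.6
eef_pos: [0.5366, 0.0467, 0.0957]
tool_rot: [0.001, -0.455, 0.89, -0.001]
contact_force: [-5.0, -2.1, 14.2]
gripper_width: 0.123
```

>>> arm_command(series=[[5,[0,0,0.2],-0.17],[5,[0,0,0.4],-0.34],[5,[0,0,0.6],-0.51],[5,[0,0,0.8],-0.68]])

```text
t: 17.1
eef_pos: [0.5368, 0.0472, 0.0951]
tool_rot: [-0.001, 0.73, -0.684, 0.001]
contact_force: [-5.1, 0.7, 15.0]
gripper_width: 0.124
```

```bash
python3 - <<'E'
from h import *
o=status.get_obs();p,R=tool(o);print(o['t'],p,R.round(4).tolist(),o['contact_force'],o['torque'],o['q'].round(2),o['gripper_width']*85)
E
```

```text
17.1 [0.53679773 0.04721461 0.09506792] [[0.0647, -0.9979, 0.0023], [-0.9979, -0.0647, 0.0002], [-0.0, -0.0023, -1.0]] [-5.06166221  0.65483145 14.96872062] [-0.13037034  1.23900088 -0.16304856] [-0.05  0.42 -0.2   1.98  0.12  0.75 -1.82] 10.528379390472386
```

>>> arm_command(series=[[5,[0,0,0.2],-0.17],[5,[0,0,0.4],-0.34],[5,[0,0,0.5],-0.52]])

```text
t: 17.48
eef_pos: [0.5367, 0.0476, 0.0947]
tool_rot: [-0.001, 0.881, -0.473, 0.001]
contact_force: [-5.1, -0.3, 15.9]
gripper_width: 0.123
```

>>> arm_command(series=[[5,[0,0,0.1],0.17],[5,[0,0,0.2],0.34],[5,[0,0,0.3],0.51],[5,[0,0,0.5],0.68]])

```text
t: 17.98
eef_pos: [0.5368, 0.0471, 0.0943]
tool_rot: [0.001, -0.669, 0.743, -0.001]
contact_force: [-5.7, -1.8, 17.2]
gripper_width: 0.126
```

>>> arm_command(series=[[5,[0,0,0],0.17],[5,[0,0,0],0.34],[5,[0,0,0],0.5]])

```text
t: 18.35
eef_pos: [0.5367, 0.0468, 0.0941]
tool_rot: [0.001, -0.464, 0.886, -0.001]
contact_force: [-5.4, -1.9, 15.7]
gripper_width: 0.124
```

>>> arm_command(series=[[5,[0,0,0],-0.17],[5,[0,0,0],-0.34],[5,[0,0,0],-0.51],[5,[0,0,0],-0.68],[5,[0,0,0],-0.85],[5,[0,0,0],-1.02],[5,[0,0,0],-1.18]])

```text
t: 19.23
eef_pos: [0.5366, 0.0476, 0.0938]
tool_rot: [-0.001, 0.881, -0.473, 0.001]
contact_force: [-4.0, 0.0, 14.0]
gripper_width: 0.115
```

Still sinking slightly (0.3 mm per stroke); keep about 15 N.

>>> arm_command(series=[[5,[0,0,0.3],0.17],[5,[0,0,0.4],0.34],[5,[0,0,0.4],0.51],[5,[0,0,0.4],0.68],[5,[0,0,0.4],0.85],[5,[0,0,0.4],1.02],[5,[0,0,0.4],1.18]])

```text
t: 20.1
eef_pos: [0.5364, 0.0467, 0.0922]
tool_rot: [0.001, -0.464, 0.886, -0.001]
contact_force: [0.0, -2.0, -0.4]
gripper_width: 0.121
```

>>> arm_command(series=[[5,[0,0,0.1],-0.17],[5,[0,0,0.2],-0.34],[5,[0,0,0.2],-0.51],[5,[0,0,0.2],-0.68],[5,[0,0,0.2],-0.85],[5,[0,0,0.2],-1.02],[5,[0,0,0.2],-1.18]])

```text
t: 20.98
eef_pos: [0.5365, 0.0475, 0.092]
tool_rot: [-0.001, 0.881, -0.473, 0.0]
contact_force: [-1.0, 0.7, -0.5]
gripper_width: 0.118
```

```bash
python3 - <<'E'
from h import *
m=camera_model("wrist");o=status.get_obs();p,R=tool(o);print(p,o['contact_force'],o['torque'],o['gripper_width'])
im=read_camera("wrist")[225:385,235:395]
cv2.imwrite("pics/w13.png",cv2.resize(cv2.convertScaleAbs(im,alpha=2.2),None,fx=3.7,fy=3.7,interpolation=cv2.INTER_CUBIC))
for n,c in (("scene",(140,310)),("side",(240,300))):
    im=read_camera(n)[c[0]:c[0]+70,c[1]:c[1]+90]
    cv2.imwrite(f"pics/{n}13.png",cv2.resize(cv2.convertScaleAbs(im,alpha=1.8),None,fx=7,fy=7,interpolation=cv2.INTER_CUBIC))
E
```

```text
[0.53648039 0.04752101 0.09201141] [-0.95211011  0.71061455 -0.47064878] [ 0.02661181  0.0448648  -0.05730238] 0.11842009165332489
```

View pics/w13.png

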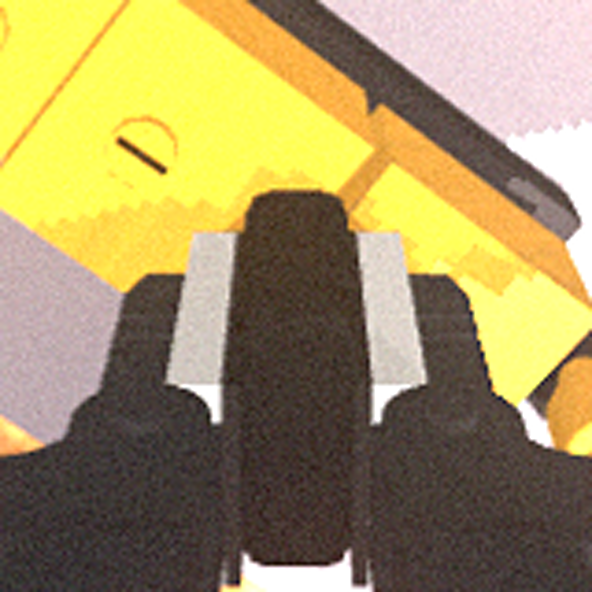

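View pics/side13.png

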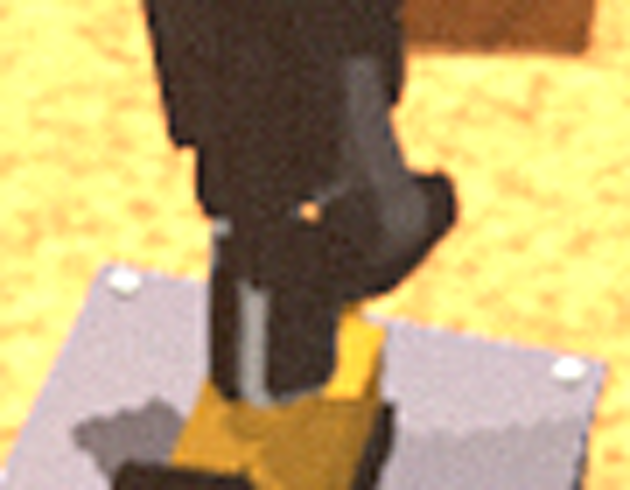

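View pics/scene13.png

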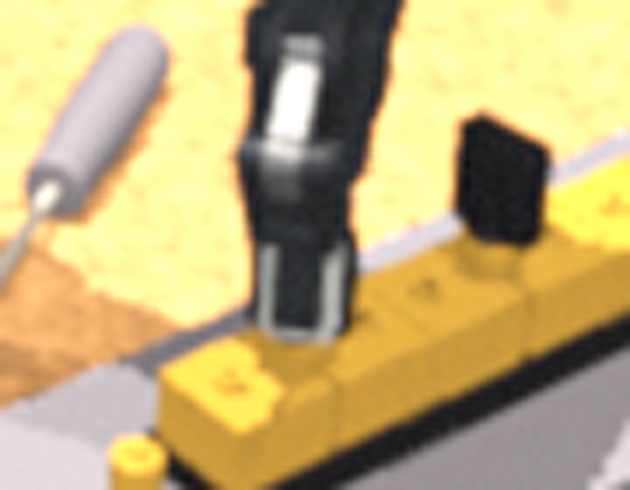

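>>> arm_command(series=[[5,[0,0,0.5],0],[5,[0,0,1],0],[5,[0,0,1],0]], squeeze=120)

```text
t: 21.5
eef_pos: [0.5366, 0.0475, 0.0918]
tool_rot: [-0.001, 0.879, -0.476, 0.001]
contact_force: [-1.3, 0.6, 7.9]
gripper_width: 0.122
```

>>> arm_command(series=[[5,[0,0,0.5],0],[5,[0,0,1],0],[5,[0,0,1],0]])

```text
t: 21.88
eef_pos: [0.5367, 0.0475, 0.0915]
tool_rot: [-0.0, 0.879, -0.476, 0.001]
contact_force: [-3.6, 1.0, 13.2]
gripper_width: 0.12
```

>>> arm_command(series=[[5,[0,0,0.2],0.17],[5,[0,0,0.3],0.34],[5,[0,0,0.3],0.51],[5,[0,0,0.3],0.68],[5,[0,0,0.3],0.85],[5,[0,0,0.3],1.02],[5,[0,0,0.3],1.2]])

```text
t: 22.75
eef_pos: [0.5365, 0.0467, 0.0905]
tool_rot: [0.001, -0.454, 0.891, -0.001]
contact_force: [-1.7, -1.5, 10.5]
gripper_width: 0.123
```

```bash
python3 - <<'E'
from h import *
o=status.get_obs();p,R=tool(o);print(o['t'],p,o['contact_force'],o['torque'],R[:,0])
E
```

```text
22.75 [0.53647198 0.04670175 0.09052162] [-1.69392796 -1.49875958 10.45392892] [-0.32730362  0.24973204  0.12750297] [-5.87770918e-01 -8.09027257e-01 -4.95426152e-04]
```

```bash
python3 - <<'E'
from h import *
im=read_camera("wrist")[225:385,235:395]
cv2.imwrite("pics/w14.png",cv2.resize(cv2.convertScaleAbs(im,alpha=2.2),None,fx=3.7,fy=3.7,interpolation=cv2.INTER_CUBIC))
for n,c in (("scene",(140,310)),("side",(240,300))):
    im=read_camera(n)[c[0]:c[0]+70,c[1]:c[1]+90]
    cv2.imwrite(f"pics/{n}14.png",cv2.resize(cv2.convertScaleAbs(im,alpha=1.8),None,fx=7,fy=7,interpolation=cv2.INTER_CUBIC))
E
```

```text
(no output)
```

View pics/w14.png

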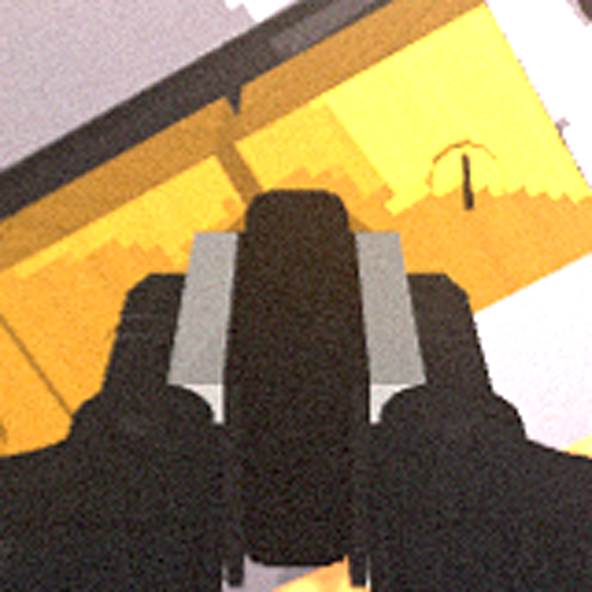

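View pics/side14.png

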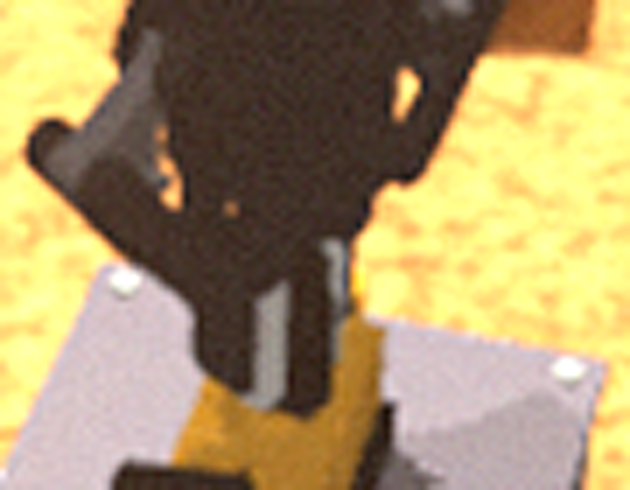

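>>> arm_command(series=[[5,[0,0,0.4],-0.17],[5,[0,0,0.5],-0.34],[5,[0,0,0.5],-0.51],[5,[0,0,0.5],-0.68]])

```text
t: 23.4
eef_pos: [0.5366, 0.0471, 0.09]
tool_rot: [-0.001, 0.729, -0.685, 0.001]
contact_force: [-1.5, 1.4, 8.1]
gripper_width: 0.118
```

>>> arm_command(series=[[5,[0,0,0.1],-0.17],[5,[0,0,0.2],-0.34],[5,[0,0,0.2],-0.52]])

```text
t: 23.78
eef_pos: [0.5365, 0.0474, 0.0899]
tool_rot: [-0.0, 0.881, -0.474, 0.001]
contact_force: [-0.6, 1.0, 6.1]
gripper_width: 0.119
```

>>> arm_command(series=[[5,[0,0,0.5],0],[5,[0,0,1],0],[5,[0,0,1],0]])

```text
t: 24.15
eef_pos: [0.5366, 0.0474, 0.0893]
tool_rot: [-0.0, 0.879, -0.476, 0.001]
contact_force: [-2.5, -0.4, 7.5]
gripper_width: 0.118
```

```bash
python3 - <<'E'
from h import *
for i in range(3):
    o=status.get_obs();p,R=tool(o);print(o['t'],p,o['contact_force'],o['torque'])
    read_camera("side")
E
```

```text
24.15 [0.53659785 0.04742845 0.08934148] [-2.50531613 -0.36753696  7.47672704] [-1.07349576e-01  6.34928634e-01  2.75873657e-04]
24.2 [0.53664705 0.04747986 0.0893645 ] [-0.5196509   2.11277149 10.94253135] [ 0.30464269  0.34574976 -0.01140877]
24.25 [0.53656426 0.04743189 0.08924179] [-2.30506828  0.85297382 10.31815024] [0.06016689 0.45703616 0.10181594]
```

>>> arm_command(series=[[5,[0,0,0.5],0.17],[5,[0,0,0.6],0.34],[5,[0,0,0.6],0.51],[5,[0,0,0.6],0.68]])

```text
t: 24.8
eef_pos: [0.5366, 0.047, 0.0889]
tool_rot: [0.001, -0.668, 0.744, -0.001]
contact_force: [-4.3, -0.7, 15.7]
gripper_width: 0.118
```

```bash
python3 - <<'E'
from h import *
o=status.get_obs();p,R=tool(o);print(o['t'],p,o['contact_force'],o['torque'],o['gripper_width']*85)
im=read_camera("wrist")[225:385,235:395]
cv2.imwrite("pics/w15.png",cv2.resize(cv2.convertScaleAbs(im,alpha=2.2),None,fx=3.7,fy=3.7,interpolation=cv2.INTER_CUBIC))
im=read_camera("scene")[150:200,330:380]
cv2.imwrite(f"pics/scene15.png",cv2.resize(cv2.convertScaleAbs(im,alpha=1.8),None,fx=11,fy=11,interpolation=cv2.INTER_CUBIC))
E
```

```text
24.8 [0.53664594 0.04699423 0.08889172] [-4.32983426 -0.73735799 15.72298145] [-0.2011553   0.78079695  0.16029493] 10.003106760275381
```

View pics/w15.png

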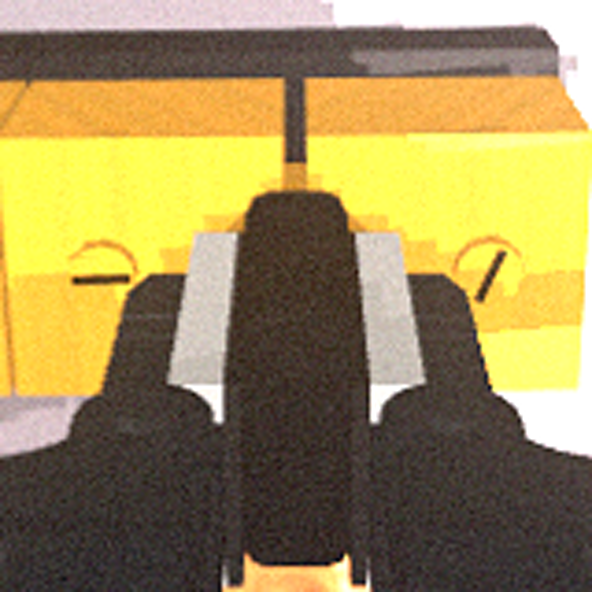

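View pics/scene15.png

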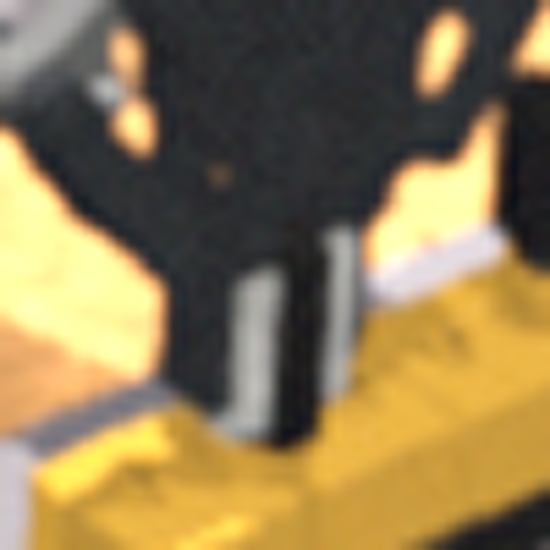

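```bash
python3 - <<'E'
from h import *
m=camera_model("wrist");p,R=tool()
for off in(.0275,.0235):
    for y,z in((-.015,-.017),(-.015,.017),(-.0145,.016),(.015,.017)):
        X=[p+R@[sx*.006,y,-(off+z)] for sx in(-1,1)]
        print(off,y,z,((proj(m,X)-[235,225])*3.7).round(0).tolist())
    print('collar',((proj(m,[p+R@[0,-.011,-(off-.017)],p+R@[0,-.011,-(off-.024)]])-[235,225])*3.7).round().tolist())
E
```

```text
0.0275 -0.015 -0.017 [[242.0, 179.0], [343.0, 179.0]]
0.0275 -0.015 0.017 [[228.0, 313.0], [355.0, 313.0]]
0.0275 -0.0145 0.016 [[229.0, 313.0], [355.0, 313.0]]
0.0275 0.015 0.017 [[233.0, 578.0], [351.0, 578.0]]
collar [[292.0, 210.0], [293.0, 188.0]]
0.0235 -0.015 -0.017 [[243.0, 166.0], [342.0, 166.0]]
0.0235 -0.015 0.017 [[230.0, 294.0], [353.0, 294.0]]
0.0235 -0.0145 0.016 [[231.0, 294.0], [353.0, 294.0]]
0.0235 0.015 0.017 [[235.0, 553.0], [349.0, 553.0]]
collar [[292.0, 197.0], [293.0, 176.0]]
```

```bash
python3 - <<'E'
from h import *
s=camera_model("scene");p,R=tool();d=R[:,1]
G=onz(s,353,190.6,.092)
for h in(0,.002,.004,.006,.008):
    X=G-.015*R[:,1]; X=np.array([X[0],X[1],.092+h+.007])
    print(h,((proj(s,[X+.006*R[:,0],X-.006*R[:,0]])-[330,150])*11).round())
E
```

```text
0 [[283. 468.]
 [334. 445.]]
0.002 [[283. 459.]
 [334. 436.]]
0.004 [[284. 450.]
 [335. 427.]]
0.006 [[285. 441.]
 [336. 418.]]
0.008 [[285. 432.]
 [337. 409.]]
```

>>> arm_command(series=[[5,[0,0,0],0.17],[5,[0,0,0],0.34],[5,[0,0,0],0.5]])

```text
t: 25.28
eef_pos: [0.5365, 0.0468, 0.0885]
tool_rot: [0.001, -0.463, 0.886, -0.001]
contact_force: [-2.5, -0.1, 11.1]
gripper_width: 0.118
```

>>> arm_command(series=[[5,[0,0,0.1],-0.17],[5,[0,0,0.1],-0.34],[5,[0,0,0.1],-0.51],[5,[0,0,0.1],-0.68],[5,[0,0,0.1],-0.85],[5,[0,0,0.1],-1.02],[5,[0,0,0.1],-1.2]])

```text
t: 26.15
eef_pos: [0.5365, 0.0474, 0.0881]
tool_rot: [-0.0, 0.885, -0.465, 0.001]
contact_force: [-2.5, 1.6, 7.3]
gripper_width: 0.122
```

>>> arm_command(series=[[5,[0,0,0.7],0.17],[5,[0,0,1],0.34],[5,[0,0,1.1],0.51],[5,[0,0,1.2],0.68]])

```text
t: 26.65
eef_pos: [0.5366, 0.0469, 0.0869]
tool_rot: [0.001, -0.675, 0.738, -0.001]
contact_force: [-0.6, -0.2, 6.9]
gripper_width: 0.12
```

>>> arm_command(series=[[5,[0,0,0.1],0.17],[5,[0,0,0.1],0.34],[5,[0,0,0.1],0.52]])

```text
t: 27.02
eef_pos: [0.5363, 0.0467, 0.0858]
tool_rot: [0.0, -0.463, 0.886, -0.001]
contact_force: [3.7, 0.2, -15.6]
gripper_width: 0.12
```

```bash
python3 - <<'E'
from h import *
for i in range(2):
    o=status.get_obs();p,R=tool(o);print(o['t'],p,o['contact_force'],o['torque'],o['gripper_width']*85)
    im=read_camera(["wrist","scene"][i])
    if i==0: im=im[225:385,235:395]; cv2.imwrite("pics/w16.png",cv2.resize(cv2.convertScaleAbs(im,alpha=2.2),None,fx=3.7,fy=3.7,interpolation=cv2.INTER_CUBIC))
    else: cv2.imwrite(f"pics/scene16.png",cv2.resize(cv2.convertScaleAbs(im[150:200,330:380],alpha=1.8),None,fx=11,fy=11,interpolation=cv2.INTER_CUBIC))
E
```

```text
27.025 [0.53629642 0.04667763 0.08580413] [  3.68319271   0.1787081  -15.60244493] [-0.10957619 -0.50891424  0.1760322 ] 10.21233888620116
27.075 [0.53631263 0.04672573 0.08573559] [ 3.09410945  0.71254141 -3.95665641] [ 0.18277267 -0.95365491  0.08976008] 9.669095451895524
```

View pics/w16.png

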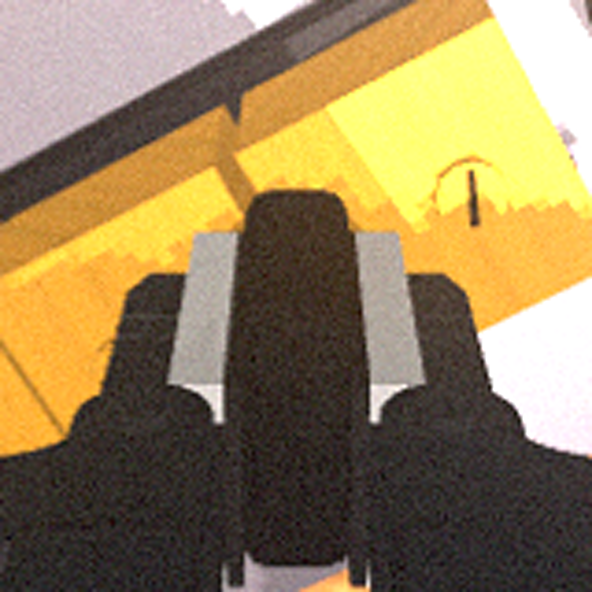

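View pics/scene16.png

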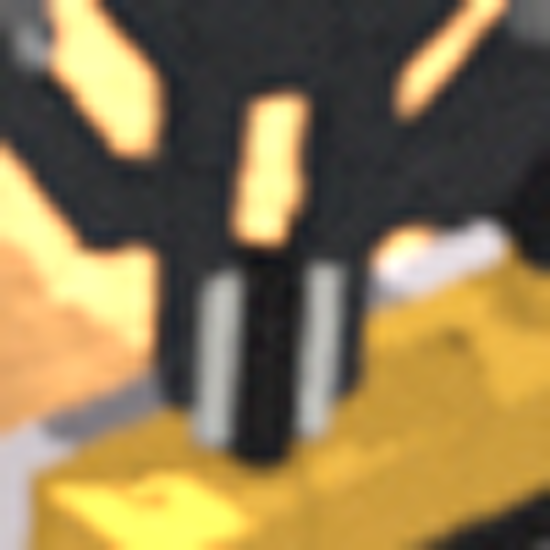

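```bash
python3 - <<'E'
from h import *
s=camera_model("scene");p,R=tool()
o=status.get_obs();print(o['t'],o['contact_force'],p)
G=onz(s,353,190.6,.092)
G2=np.array([p[0],p[1],.092])
for g in(G,G2):
  for h in(0,.002,.004,.006):
    X=g-.015*R[:,1]; X=np.array([X[0],X[1],.092+h+.007])
    print(h,((proj(s,[X+.006*R[:,0],X-.006*R[:,0]])-[330,150])*11).round().tolist())
print(proj(s,[G,G2]))
E
```

```text
27.125 [ 2.69030475  0.12329259 -3.67215337] [0.5363854  0.04668922 0.08574169]
0 [[239.0, 467.0], [304.0, 463.0]]
0.002 [[239.0, 458.0], [305.0, 454.0]]
0.004 [[240.0, 449.0], [305.0, 445.0]]
0.006 [[241.0, 440.0], [306.0, 436.0]]
0 [[230.0, 471.0], [295.0, 467.0]]
0.002 [[230.0, 462.0], [296.0, 458.0]]
0.004 [[231.0, 453.0], [296.0, 449.0]]
0.006 [[231.0, 445.0], [297.0, 440.0]]
[[353.         190.6       ]
 [352.18675541 190.96464653]]
```

```bash
python3 - <<'E'
from h import *
m=camera_model("wrist");p,R=tool()
X=onz(m,235+467/3.7,225+190/3.7,.092);X2=onz(m,235+490/3.7,225+18/3.7,.092);print(X,X2)
for dz in(0,.0024,.0048):
    mm=dict(m);mm["t"]=np.array(m["t"])-np.array(m["R"])@[0,0,dz]
    print(dz,((proj(mm,[X,X2])-[235,225])*3.7).round(1).tolist())
E
```

```text
[0.5341675  0.02266282 0.092     ] [0.55112529 0.0086796  0.092     ]
0 [[467.0, 190.0], [490.0, 18.0]]
0.0024 [[464.6, 182.7], [487.2, 12.9]]
0.0048 [[462.3, 175.6], [484.4, 7.9]]
```

>>> arm_command(series=[[20,[0,0,0.3],0],[25,[0,0,0.3],0],[25,[0,0,0.3],0],[25,[0,0,0.3],0],[25,[0,0,-10],0],[25,[0,0,-30],0],[25,[0,0,-60],0],[25,[0,0,-90],0]])

```text
t: 28.12
eef_pos: [0.536, 0.0468, 0.1776]
tool_rot: [0.0, -0.466, 0.885, -0.0]
contact_force: [0.7, -0.1, -0.8]
gripper_width: 0.295
```

>>> arm_command(series=[[25,[0,30,-20],0],[25,[0,60,-20],0],[25,[0,60,-20],0],[25,[0,60,-20],0]])

```text
t: 28.62
eef_pos: [0.4869, 0.0805, 0.1965]
tool_rot: [0.001, -0.466, 0.885, -0.0]
contact_force: [0.0, 0.3, 0.8]
gripper_width: 0.29
```

```bash
python3 - <<'E'
from h import *
import pickle
o=status.get_obs();p,R=tool(o);print(o['t'],p,o['contact_force'],o['gripper_width'])
m=camera_model("wrist");pickle.dump(m,open("w17.pkl","wb"));im=read_camera("wrist");cv2.imwrite("pics/w17.png",im)
for n,c in (("scene",(140,320)),("side",(270,290))):
    im=read_camera(n);cv2.imwrite(f"pics/{n}17f.png",im);im=im[c[0]:c[0]+80,c[1]:c[1]+100]
    cv2.imwrite(f"pics/{n}17.png",cv2.resize(cv2.convertScaleAbs(im,alpha=1.6),None,fx=7,fy=7,interpolation=cv2.INTER_CUBIC))
E
```

```text
28.625 [0.48692166 0.08045491 0.19652615] [0.00817178 0.29377102 0.80729393] 0.2902250730429355
```

View pics/w17.png

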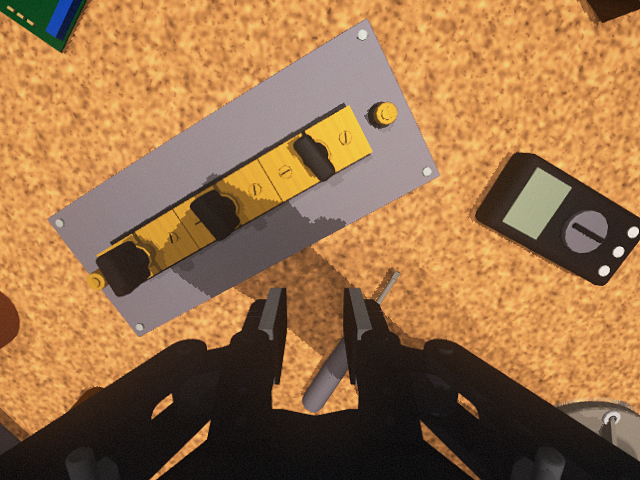

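View pics/side17.png

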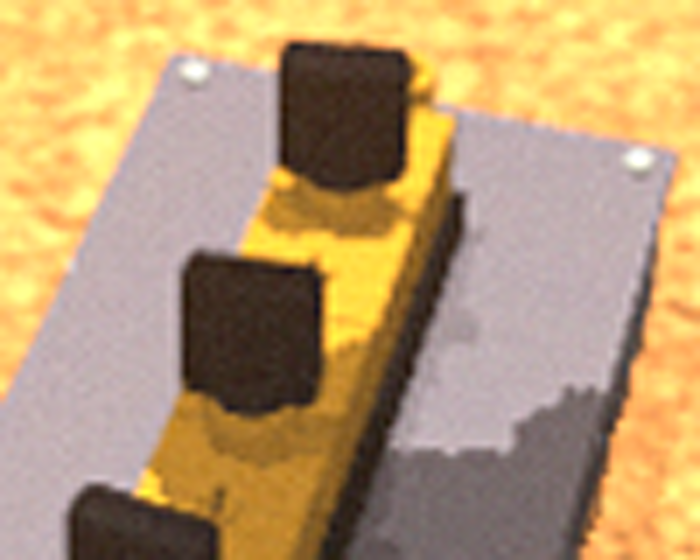

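View pics/scene17.png

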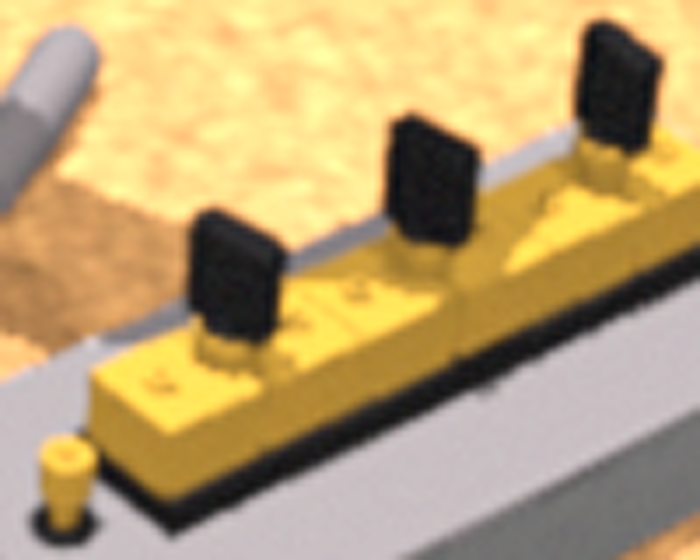

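```bash
python3 - <<'E'
from h import *
im=cv2.imread("pics/w17.png")
cv2.imwrite("pics/w17z.png",cv2.resize(cv2.convertScaleAbs(im[95:275,85:395],alpha=2.0),None,fx=2.5,fy=2.5,interpolation=cv2.INTER_CUBIC))
cv2.imwrite("pics/w17y.png",cv2.resize(cv2.convertScaleAbs(im[120:200,280:360],alpha=2.5),None,fx=7,fy=7,interpolation=cv2.INTER_CUBIC))
E
```

```text
(no output)
```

View pics/w17y.png

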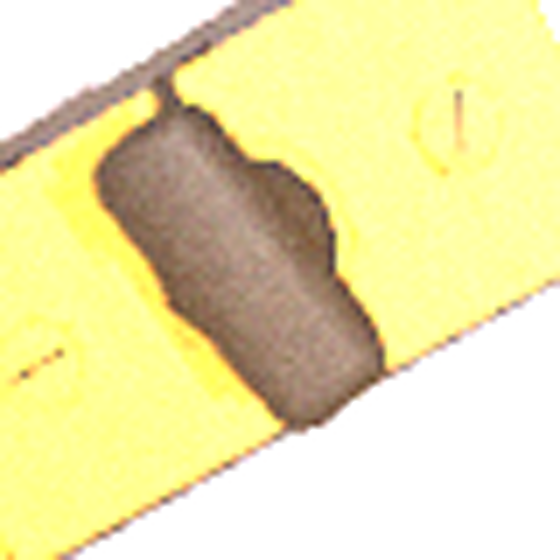

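View pics/w17z.png

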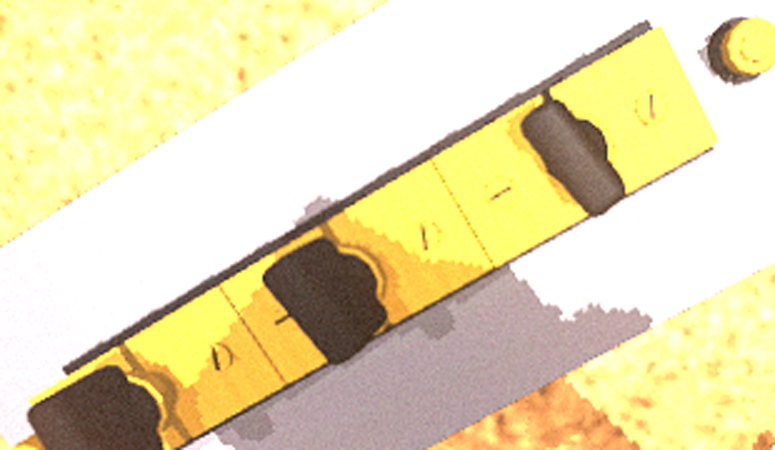

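```bash
python3 - <<'E'
from h import *
import pickle
from scipy.optimize import least_squares
m=pickle.load(open("w17.pkl","rb"))
P=lambda x,y:(280+x/7,120+y/7)
# top-face near end vs far end: left edge line and right edge of wing top
for z in (.135,.139):
    a=onz(m,*P(150,235),z);b=onz(m,*P(285,425),z);print('left edge dir',np.arctan2(*(b-a)[[1,0]]))
    a=onz(m,*P(250,190),z);b=onz(m,*P(375,345),z)
    e1=onz(m,*P(105,160),z);e2=onz(m,*P(340,415),z)
for n,p1,p2 in(("bar lower edge",(60,558),(560,285)),):
    a=onz(m,*P(*p1),.092);b=onz(m,*P(*p2),.092);print(n,np.arctan2(*(b-a)[[1,0]]))
# top face corners guess: left corner (98,175) top (170,105)?; bottom (300,425), right(383,370)
for q in((98,175),(178,105),(300,428),(383,368)): print(q,onz(m,*P(*q),.138))
# side image collar/wing: estimate heights. side17 crop 7x offset (290,270)
d=camera_model("side");s=camera_model("scene")
G=onz(d,339,298.8,.092)
for h in(0,.002,.004,.006,.008,.010):
    z=.092+h
    q=proj(d,[[G[0],G[1],z+.041],[G[0],G[1],z+.007]]);print("side h",h,((q-[290,270])*7).round(0).tolist())
G=onz(s,353,190.6,.092)
for h in(0,.002,.004,.006,.008,.010):
    z=.092+h
    q=proj(s,[[G[0],G[1],z+.041],[G[0],G[1],z+.007]]);print("scene h",h,((q-[320,140])*7).round(0).tolist())
E
```

```text
left edge dir -3.1195793118354977
left edge dir -3.1195793118354977
bar lower edge -1.6713361597763403
(98, 175) [0.54992227 0.05224902 0.138     ]
(178, 105) [0.55077577 0.04350471 0.138     ]
(300, 428) [0.52288845 0.05012151 0.138     ]
(383, 368) [0.52311727 0.0414144  0.138     ]
side h 0 [[348.0, 67.0], [344.0, 179.0]]
side h 0.002 [[348.0, 60.0], [344.0, 173.0]]
side h 0.004 [[349.0, 53.0], [344.0, 166.0]]
side h 0.006 [[349.0, 47.0], [345.0, 160.0]]
side h 0.008 [[349.0, 40.0], [345.0, 153.0]]
side h 0.01 [[349.0, 33.0], [345.0, 147.0]]
scene h 0 [[240.0, 237.0], [233.0, 335.0]]
scene h 0.002 [[240.0, 231.0], [233.0, 329.0]]
scene h 0.004 [[241.0, 225.0], [233.0, 323.0]]
scene h 0.006 [[241.0, 219.0], [234.0, 318.0]]
scene h 0.008 [[242.0, 213.0], [234.0, 312.0]]
scene h 0.01 [[242.0, 207.0], [235.0, 306.0]]
```

```bash
python3 - <<'E'
from h import *
d=camera_model("side");s=camera_model("scene")
u=np.array([.0945,.9955,0])
for n,m,px,c in(("side",d,(339,298.8),(290,270)),("scene",s,(353,190.6),(320,140))):
  G=onz(m,*px,.092)
  for k in(0,1,2):
    for h in(.002,.004,.006,.010):
      X=G+.075*k*u
      q=proj(m,[X+[0,0,h+.041],X+[0,0,h+.007]]);print(n,k,h,((q-c)*7).round(0).tolist())
E
```

```text
side 0 0.002 [[348.0, 60.0], [344.0, 173.0]]
side 0 0.004 [[349.0, 53.0], [344.0, 166.0]]
side 0 0.006 [[349.0, 47.0], [345.0, 160.0]]
side 0 0.01 [[349.0, 33.0], [345.0, 147.0]]
side 1 0.002 [[253.0, 284.0], [251.0, 398.0]]
side 1 0.004 [[254.0, 277.0], [252.0, 392.0]]
side 1 0.006 [[254.0, 270.0], [252.0, 385.0]]
side 1 0.01 [[254.0, 256.0], [252.0, 372.0]]
side 2 0.002 [[143.0, 543.0], [144.0, 659.0]]
side 2 0.004 [[143.0, 536.0], [144.0, 653.0]]
side 2 0.006 [[143.0, 529.0], [144.0, 646.0]]
side 2 0.01 [[143.0, 515.0], [144.0, 633.0]]
scene 0 0.002 [[240.0, 231.0], [233.0, 329.0]]
scene 0 0.004 [[241.0, 225.0], [233.0, 323.0]]
scene 0 0.006 [[241.0, 219.0], [234.0, 318.0]]
scene 0 0.01 [[242.0, 207.0], [235.0, 306.0]]
scene 1 0.002 [[438.0, 144.0], [428.0, 240.0]]
scene 1 0.004 [[439.0, 138.0], [428.0, 235.0]]
scene 1 0.006 [[440.0, 132.0], [429.0, 229.0]]
scene 1 0.01 [[441.0, 120.0], [430.0, 218.0]]
scene 2 0.002 [[625.0, 61.0], [611.0, 157.0]]
scene 2 0.004 [[626.0, 55.0], [612.0, 151.0]]
scene 2 0.006 [[627.0, 50.0], [613.0, 146.0]]
scene 2 0.01 [[628.0, 38.0], [614.0, 134.0]]
```

```bash
python3 - <<'E'
import cv2
a=cv2.imread("pics/scene17f.png")[150:200,335:385];b=cv2.imread("pics/side17f.png")[265:315,315:365]
for n,i in(("sa",a),("sb",b)): cv2.imwrite(f"pics/{n}18.png",cv2.resize(cv2.convertScaleAbs(i,alpha=1.8),None,fx=12,fy=12,interpolation=cv2.INTER_CUBIC))
E
```

```text
(no output)
```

View pics/sa18.png

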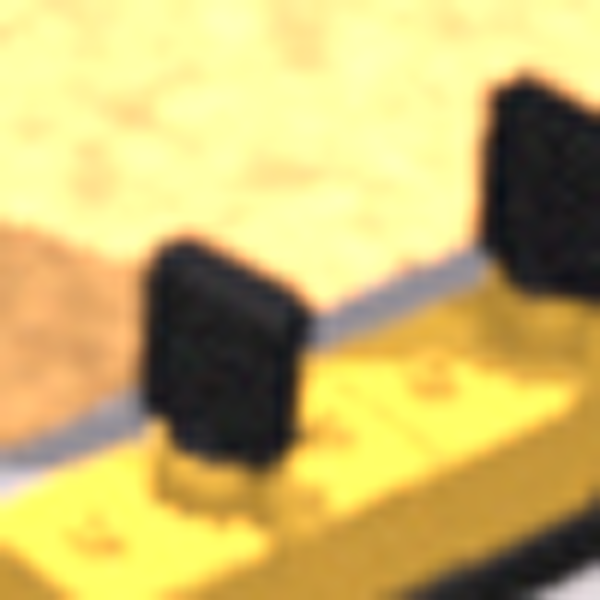

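View pics/sb18.png

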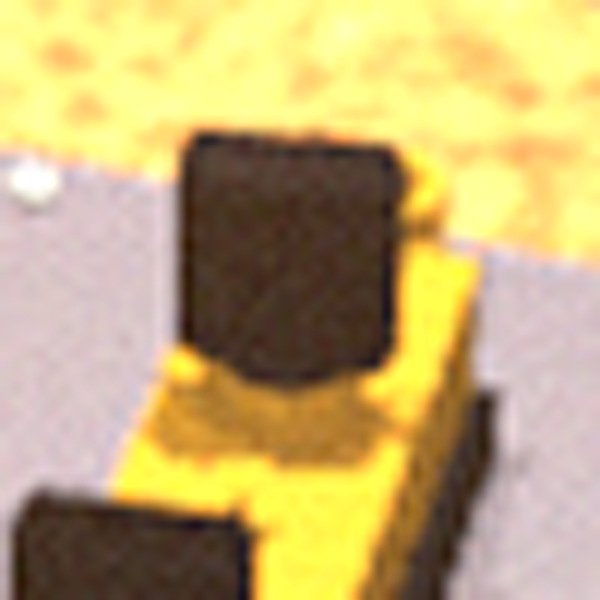

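```bash
python3 - <<'E'
from h import *
go([.50,-.10,.16],[0,-1])
E
```

```text
shift mm [ 141.2  -112.84   35.95] roll -0.6016044533236868 at [0.4869 0.0803 0.1959]
```

>>> arm_command(series=[[25,[35,-28,0],-0.15],[25,[70,-56,0],-0.3],[25,[105,-85,10],-0.45],[25,[141,-113,20],-0.6],[25,[141,-113,36],-0.6],[25,[141,-113,36],-0.6],[25,[141,-113,36],-0.6]])

```text
t: 29.65
eef_pos: [0.5002, -0.0979, 0.1601]
tool_rot: [-0.0, 0.707, -0.707, -0.0]
contact_force: [-0.7, 1.3, 0.2]
gripper_width: 0.296
```

```bash
python3 - <<'E'
from h import *
import pickle
o=status.get_obs();p,R=tool(o);print(o['t'],p)
m=camera_model("wrist");pickle.dump(m,open("w18.pkl","wb"));im=read_camera("wrist");cv2.imwrite("pics/w18.png",im)
E
```

```text
29.65 [ 0.50015477 -0.09792877  0.16010163]
```

View pics/w18.png

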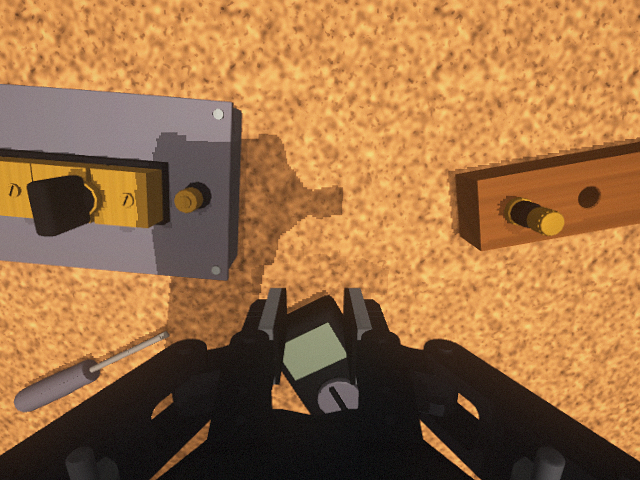

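```bash
python3 - <<'E'
from h import *
import pickle
m=pickle.load(open("w18.pkl","rb"))
im=cv2.imread("pics/w18.png")[160:245,10:115]
im=cv2.resize(cv2.convertScaleAbs(im,alpha=1.7),None,fx=7,fy=7,interpolation=cv2.INTER_CUBIC)
cv2.imwrite("pics/w18z.png",im)
E
```

```text
(no output)
```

View pics/w18z.png

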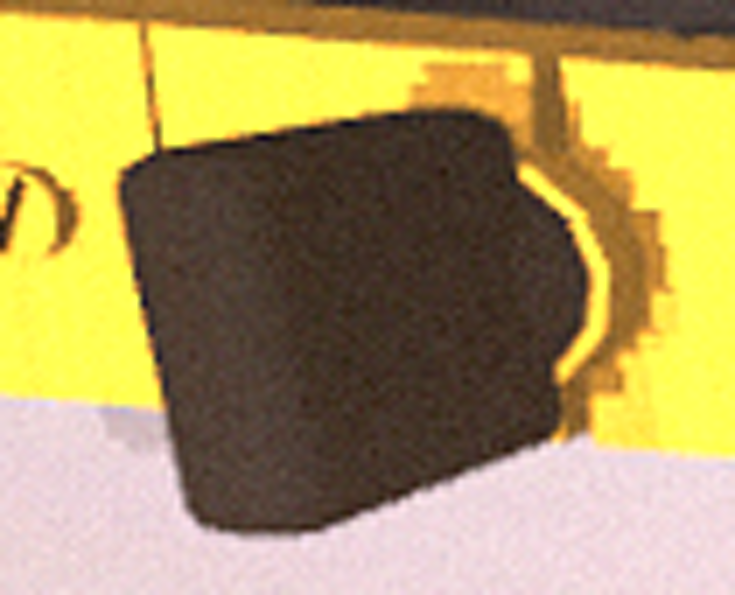

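```bash
python3 - <<'E'
from h import *
import pickle
m=pickle.load(open("w18.pkl","rb"))
P=lambda x,y:(10+x/7,160+y/7)
A=onz(m,*P(546,55),.092);B=onz(m,*P(573,443),.092);print(A,B,np.linalg.norm(A-B),(A+B)/2)
G=(A+B)/2
def model(h,yaw=0.0,g=G,tx=0,ty=0):
    Rz=Rot.from_euler('xyz',[tx,ty,yaw]).as_matrix()
    o=np.array([g[0],g[1],.092+h])
    th=np.linspace(0,2*np.pi,73)
    col=[o+Rz@[.011*np.cos(t),.011*np.sin(t),.007] for t in th]
    box={(i,j,k):o+Rz@[i*.015,j*.006,k] for i in(-1,1) for j in(-1,1) for k in(.007,.041)}
    q=(proj(m,col)-[10,160])*7
    r={k:((proj(m,[v])[0]-[10,160])*7).round().tolist() for k,v in box.items()}
    return q[:,0].max().round(1),q[q[:,0].argmax(),1].round(),r
for h in(0,.002,.004,.006,.008):
    a,b,r=model(h,-.02);print(h,"collar right",a,b,"top far edge corners(+y)",r[(1,1,.041)],r[(-1,1,.041)],"top -y",r[(1,-1,.041)],r[(-1,-1,.041)],"bot -y",r[(1,-1,.007)],r[(-1,-1,.007)])
E
```

```text
[0.55440484 0.04493546 0.092     ] [0.51836731 0.04870381 0.092     ] 0.03623401478321 [0.53638607 0.04681964 0.092     ]
0 collar right 633.7 289.0 top far edge corners(+y) [130.0, 147.0] [206.0, 530.0] top -y [283.0, 149.0] [353.0, 533.0] bot -y [553.0, 98.0] [603.0, 431.0]
0.002 collar right 620.9 293.0 top far edge corners(+y) [110.0, 151.0] [187.0, 537.0] top -y [264.0, 152.0] [335.0, 540.0] bot -y [539.0, 101.0] [590.0, 436.0]
0.004 collar right 607.9 298.0 top far edge corners(+y) [90.0, 154.0] [169.0, 544.0] top -y [245.0, 156.0] [318.0, 548.0] bot -y [525.0, 103.0] [577.0, 441.0]
0.006 collar right 594.7 302.0 top far edge corners(+y) [69.0, 158.0] [149.0, 552.0] top -y [226.0, 160.0] [300.0, 555.0] bot -y [511.0, 106.0] [564.0, 446.0]
0.008 collar right 581.2 306.0 top far edge corners(+y) [48.0, 162.0] [130.0, 559.0] top -y [206.0, 163.0] [282.0, 563.0] bot -y [496.0, 109.0] [550.0, 452.0]
```

```bash
python3 - <<'E'
from h import *
go([.5366,.047,.18],[-.02,-1])
E
```

```text
shift mm [-144.88  -36.46  -19.58] roll 0.021275575194480423 at [ 0.5003 -0.0979  0.1603]
```

>>> arm_command(series=[[30,[0,0,-20],0.02],[30,[-40,-10,-20],0.02],[30,[-80,-20,-20],0.02],[30,[-120,-30,-20],0.02],[30,[-145,-36.5,-20],0.02],[30,[-145,-36.5,-20],0.02],[30,[-145,-36.5,-20],0.02]], squeeze=120)

```text
t: 30.58
eef_pos: [0.5362, 0.0454, 0.1802]
tool_rot: [-0.0, -0.7, 0.714, -0.0]
contact_force: [-0.3, 0.9, 0.4]
gripper_width: 0.352
```

```bash
python3 - <<'E'
from h import *
import pickle
o=status.get_obs();p,R=tool(o);print(o['t'],p,R[:,0])
m=camera_model("wrist");pickle.dump((m,p,R),open("w19.pkl","wb"));im=read_camera("wrist")[200:330,235:395];cv2.imwrite("pics/w19.png",cv2.resize(cv2.convertScaleAbs(im,alpha=1.8),None,fx=4.5,fy=4.5,interpolation=cv2.INTER_CUBIC))
go([.5366,.047,.09],[-.02,-1])
E
```

```text
30.575 [0.53618922 0.04537417 0.18016489] [-2.01703141e-02 -9.99796401e-01  5.61837073e-04]
shift mm [-2.28 -0.38 90.12] roll -0.0013153690054068523 at [0.5362 0.0448 0.1801]
```

View pics/w19.png

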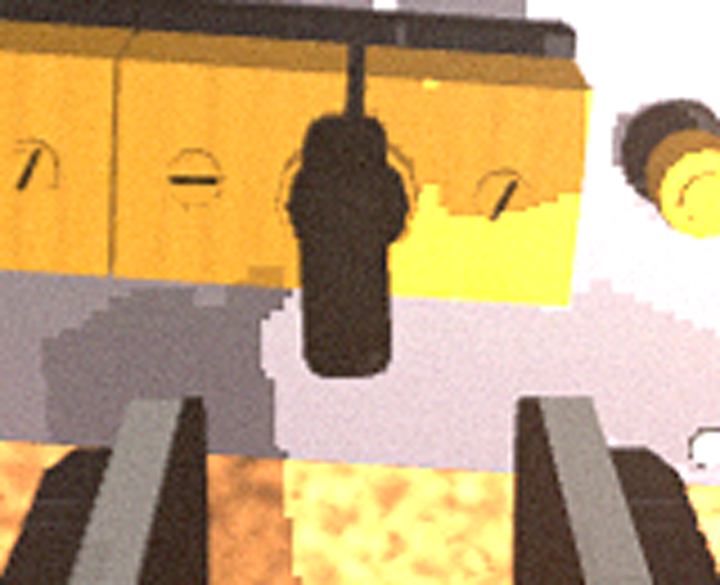

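>>> arm_command(series=[[30,[-2,-0.4,30],0],[30,[-2,-0.4,60],0],[30,[-2,-0.4,80],0],[30,[-2,-0.4,89],0],[30,[-2,-0.4,89],0],[30,[-2,-0.4,89],0]])

```text
t: 31.38
eef_pos: [0.5374, 0.0477, 0.0918]
tool_rot: [0.001, -0.7, 0.714, -0.0]
contact_force: [-0.4, 0.5, 0.9]
gripper_width: 0.357
```

```bash
python3 - <<'E'
from h import *
o=status.get_obs();p,R=tool(o);print(o['t'],p,o['contact_force'],o['torque'])
im=read_camera("wrist")[220:400,215:415];cv2.imwrite("pics/w20.png",cv2.resize(cv2.convertScaleAbs(im,alpha=1.8),None,fx=3.3,fy=3.3,interpolation=cv2.INTER_CUBIC))
E
```

```text
31.375 [0.53744888 0.0476711  0.09179159] [-0.41143897  0.49429875  0.89893185] [-0.04553476 -0.02997539 -0.01912259]
```

View pics/w20.png

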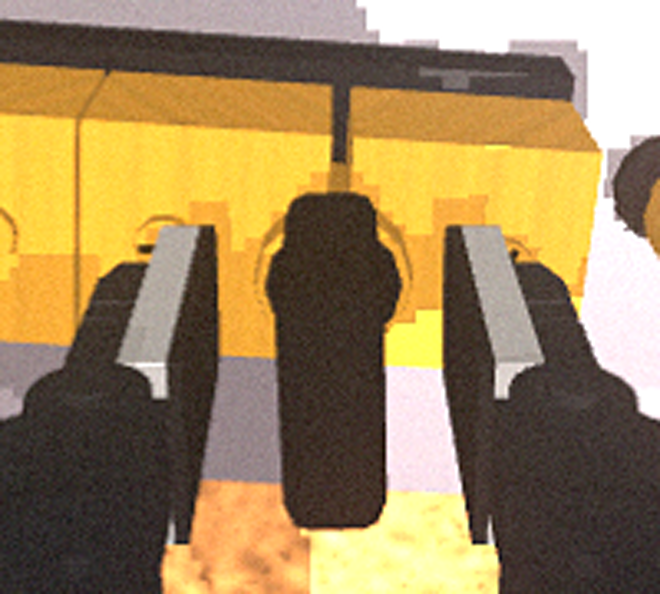

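>>> arm_command(series=[[20,[0,0.5,0],0],[10,[0,0.5,0],0],[5,[0,0.5,0],0],[5,[0,0.5,0],0],[5,[0,0.5,0],0],[5,[0,0.5,0],0]], squeeze=120)

```text
t: 32.17
eef_pos: [0.5363, 0.0474, 0.0907]
tool_rot: [-0.0, -0.7, 0.714, -0.0]
contact_force: [1.5, -3.5, 0.8]
gripper_width: 0.12
```

```bash
python3 - <<'E'
from h import *
o=status.get_obs();p,R=tool(o);print(o['t'],p,o['contact_force'],o['torque'],o['gripper_width']*85)
im=read_camera("wrist")[225:385,235:395]
cv2.imwrite("pics/w21.png",cv2.resize(cv2.convertScaleAbs(im,alpha=2.2),None,fx=3.7,fy=3.7,interpolation=cv2.INTER_CUBIC))
E
```

```text
32.175 [0.53633027 0.04744709 0.0907172 ] [ 1.52451569 -3.49171966  0.75070087] [-0.93269849 -0.52165887  0.00171646] 10.19778675024749
```

View pics/w21.png

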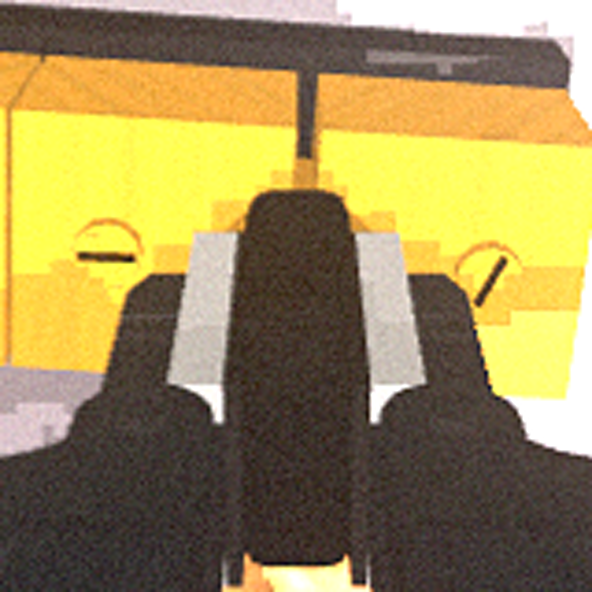

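>>> arm_command(series=[[5,[0,0,0.5],0],[5,[0,0,1],0],[5,[0,0,1],0]])

```text
t: 32.6
eef_pos: [0.5364, 0.0475, 0.0903]
tool_rot: [-0.0, -0.7, 0.714, -0.0]
contact_force: [1.1, -4.8, 2.8]
gripper_width: 0.116
```

>>> arm_command(series=[[5,[0,0,0.4],0],[5,[0,0,0.8],0],[5,[0,0,0.8],0]])

```text
t: 32.98
eef_pos: [0.5366, 0.0475, 0.0902]
tool_rot: [0.0, -0.7, 0.714, -0.0]
contact_force: [-3.0, -3.8, 13.0]
gripper_width: 0.117
```

```bash
python3 - <<'E'
from h import *
for i in range(4):
    o=status.get_obs();p,R=tool(o);print(o['t'],p,o['contact_force'],o['torque'],o['gripper_width']*85)
    im=read_camera("scene")
cv2.imwrite(f"pics/scene22.png",cv2.resize(cv2.convertScaleAbs(im[150:200,330:380],alpha=1.8),None,fx=11,fy=11,interpolation=cv2.INTER_CUBIC))
E
```

```text
32.975 [0.53660258 0.04754288 0.09016615] [-3.01992505 -3.81393475 12.99145933] [-1.20429755  0.81638705  0.06776577] 9.926804644405188
33.025 [0.53653351 0.04748198 0.09011237] [-0.92840044 -4.32454511  9.34378688] [-1.09665449  0.6348124   0.1896756 ] 9.952092745451482
33.075 [0.5365491  0.04747607 0.09000779] [-2.73201032 -5.44227389  9.77242565] [-1.12064289  0.57509766  0.03179159] 9.987879072626516
33.125 [0.53654755 0.04751064 0.09005254] [-2.18176002 -3.87132151 11.65228127] [-1.27395144  0.62455002  0.09239432] 10.06100312902259
```

View pics/scene22.png

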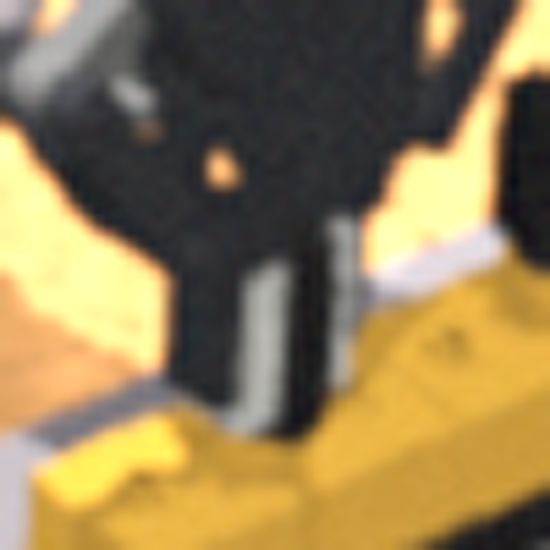

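>>> arm_command(series=[[5,[0.5,0,0.3],0.1],[5,[0.5,0,0.3],0.2]])

```text
t: 33.42
eef_pos: [0.5366, 0.0474, 0.0897]
tool_rot: [0.0, -0.624, 0.782, -0.0]
contact_force: [-2.9, -4.1, 12.1]
gripper_width: 0.119
```

```bash
python3 - <<'E'
from h import *
o=status.get_obs();p,R=tool(o);print(o['t'],p,o['contact_force'],o['torque'],o['joint_torque'][-1],R[:,0])
E
```

```text
33.425 [0.53657453 0.04736424 0.0896851 ] [-2.87178351 -4.12390666 12.07730211] [-1.09610799  0.65182662  0.0146025 ] 0.7832094468176365 [-2.21515938e-01 -9.75156727e-01 -2.16375626e-04]
```

>>> arm_command(series=[[5,[0,0,0],0.15],[5,[0,0,0],0.3],[5,[0,0,0],0.4]])

```text
t: 33.8
eef_pos: [0.5365, 0.0471, 0.0897]
tool_rot: [0.0, -0.456, 0.89, -0.0]
contact_force: [-3.5, -4.0, 11.2]
gripper_width: 0.123
```

```bash
python3 - <<'E'
from h import *
o=status.get_obs();p,R=tool(o);print(o['t'],p,o['contact_force'],o['torque'],o['joint_torque'][-1],R[:,0])
E
```

```text
33.8 [0.53647415 0.04710455 0.08973224] [-3.5069143  -3.99636585 11.20568163] [-1.12176331  0.75219298  0.00964542] 0.6274721212685108 [-5.84204772e-01 -8.11606296e-01 -6.32335538e-05]
```

>>> arm_command(series=[[5,[0,0,0.3],-0.17],[5,[0,0,0.5],-0.34],[5,[0,0,0.5],-0.51],[5,[0,0,0.5],-0.68],[5,[0,0,0.5],-0.85],[5,[0,0,0.5],-1.02],[5,[0,0,0.5],-1.2]])

```text
t: 34.67
eef_pos: [0.5365, 0.0478, 0.0896]
tool_rot: [-0.0, 0.881, -0.473, 0.0]
contact_force: [-4.8, -2.9, 15.7]
gripper_width: 0.117
```

```bash
python3 - <<'E'
from h import *
o=status.get_obs();p,R=tool(o);print(o['t'],p,o['contact_force'],o['torque'],o['joint_torque'][-1],R[:,0])
E
```

```text
34.675 [0.5365075  0.04780044 0.08959881] [-4.76075356 -2.91111355 15.66559766] [-0.77183878  1.07035321  0.10228219] -1.5743177756667137 [ 5.52521550e-01 -8.33498607e-01  9.72253974e-05]
```

>>> arm_command(series=[[5,[0,0,0],0.17],[5,[0,0,0],0.34],[5,[0,0,0],0.51],[5,[0,0,0],0.68],[5,[0,0,0],0.85],[5,[0,0,0],1.02],[5,[0,0,0],1.18]])

```text
t: 35.55
eef_pos: [0.5365, 0.0471, 0.0894]
tool_rot: [0.0, -0.464, 0.886, -0.0]
contact_force: [-2.5, -5.6, 9.8]
gripper_width: 0.12
```

```bash
python3 - <<'E'
from h import *
o=status.get_obs();p,R=tool(o);print(o['t'],p,o['contact_force'],o['torque'],o['joint_torque'][-1],R[:,0])
E
```

```text
35.55 [0.53649356 0.04708772 0.08937392] [-2.47189463 -5.63357498  9.76824043] [-1.38532285  0.65584816 -0.06038454] 1.3475517556071281 [-5.69296340e-01 -8.22132374e-01 -1.92054602e-04]
```

>>> arm_command(series=[[5,[0,0,0],-0.17],[5,[0,0,0],-0.34],[5,[0,0,0],-0.51],[5,[0,0,0],-0.58],[5,[0,0,0],-0.58]])

```text
t: 36.17
eef_pos: [0.5366, 0.0475, 0.0896]
tool_rot: [0.0, -0.7, 0.714, -0.0]
contact_force: [-3.3, -2.9, 12.3]
gripper_width: 0.122
```

```bash
python3 - <<'E'
from h import *
o=status.get_obs();p,R=tool(o);print(o['t'],p,o['contact_force'],o['torque'],o['joint_torque'][-1],R[:,0])
im=read_camera("wrist")[225:385,235:395]
cv2.imwrite("pics/w23.png",cv2.resize(cv2.convertScaleAbs(im,alpha=2.2),None,fx=3.7,fy=3.7,interpolation=cv2.INTER_CUBIC))
E
```

```text
36.175 [0.5365906  0.04747506 0.08958945] [-3.34397387 -2.88004492 12.31771257] [-1.10615409  0.85628442  0.00297328] 0.24235451593995094 [-1.96634799e-02 -9.99806589e-01 -3.63276257e-04]
```

View pics/w23.png

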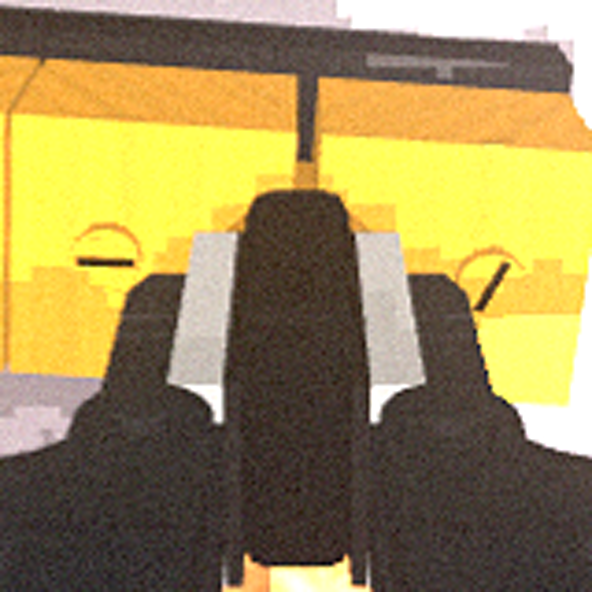

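>>> arm_command(series=[[5,[0,0,0.2],0.17],[5,[0,0,0.3],0.34],[5,[0,0,0.3],0.51],[5,[0,0,0.3],0.6],[5,[0,0,0.3],0.43],[5,[0,0,0.3],0.26]])

```text
t: 36.98
eef_pos: [0.5366, 0.0473, 0.0892]
tool_rot: [0.0, -0.604, 0.797, -0.0]
contact_force: [-3.2, -4.4, 18.3]
gripper_width: 0.118
```

```bash
python3 - <<'E'
from h import *
o=status.get_obs();p,R=tool(o);print(o['t'],p,o['contact_force'],o['torque'],o['joint_torque'][-1],o['joint_vel'][-1])
E
```

```text
36.975 [0.53660723 0.04727972 0.08923907] [-3.22369963 -4.35178644 18.28220663] [-1.10712551  0.97467924 -0.12166088] -1.4723462238907814 1.1781299388252915
```

>>> arm_command(series=[[5,[0,0,0],-0.17],[5,[0,0,0],-0.34],[5,[0,0,0],-0.51],[5,[0,0,0],-0.68],[5,[0,0,0],-0.82],[5,[0,0,0],-0.65],[5,[0,0,0],-0.48],[5,[0,0,0],-0.26]])

```text
t: 37.98
eef_pos: [0.5366, 0.0475, 0.0892]
tool_rot: [-0.0, 0.709, -0.705, 0.0]
contact_force: [-2.5, -2.9, 13.2]
gripper_width: 0.119
```

>>> arm_command(series=[[5,[0,0,0],0],[5,[0,0,0],0],[5,[0,0,0],0]])

```text
t: 38.35
eef_pos: [0.5365, 0.0475, 0.089]
tool_rot: [-0.0, 0.712, -0.703, 0.0]
contact_force: [-3.4, -2.8, 12.5]
gripper_width: 0.116
```

```bash
python3 - <<'E'
from h import *
o=status.get_obs();p,R=tool(o);print(o['t'],p,o['contact_force'],o['torque'],o['joint_torque'][-1],R[:,0],R[:,2])
E
```

```text
38.35 [0.53654133 0.04747587 0.08899442] [-3.37490154 -2.80216477 12.50829263] [-0.73941429  0.79829604  0.21341625] -0.09281602688133717 [ 1.25224702e-02 -9.99921590e-01  2.47559528e-05] [ 6.08765051e-04 -1.71340495e-05 -9.99999815e-01]
```

>>> arm_command(series=[[5,[0.5,0.5,-0.5],0],[5,[0.5,0.5,-1],0],[5,[0.5,0.5,-1.5],0],[5,[0.5,0.5,-1.5],0]])

```text
t: 38.85
eef_pos: [0.5365, 0.0474, 0.0899]
tool_rot: [-0.001, 0.712, -0.703, 0.0]
contact_force: [0.9, -1.8, 3.4]
gripper_width: 0.119
```

>>> arm_command(series=[[5,[0,0,-0.5],0],[5,[0,0,-0.8],0],[5,[0,0,-0.8],0]])

```text
t: 39.22
eef_pos: [0.5363, 0.0473, 0.0904]
tool_rot: [-0.001, 0.712, -0.703, 0.0]
contact_force: [3.6, 0.4, 4.2]
gripper_width: 0.114
```

```bash
python3 - <<'E'
from h import *
for i in range(2):
    o=status.get_obs();p,R=tool(o);print(o['t'],p,o['contact_force'],o['torque'],o['joint_torque'][-1]);im=read_camera("side")
E
```

```text
39.225 [0.53634987 0.04731974 0.09040363] [3.58921208 0.37581905 4.2233698 ] [-0.05793495 -0.48121681  0.03689302] -0.016942889196798205
39.275 [0.53634201 0.04729138 0.09057815] [ 1.72944584 -0.64448028  5.73605666] [-0.19350532 -0.29090349  0.12399428] -0.06882923422381282
```

>>> arm_command(series=[[5,[0,0,0],0],[5,[0,0,0],0],[5,[0,0,0],0],[5,[0,0,0],0],[5,[0,0,0],0],[5,[0,0,0],0]])

```text
t: 40.08
eef_pos: [0.5363, 0.0472, 0.0905]
tool_rot: [-0.001, 0.712, -0.703, 0.0]
contact_force: [3.5, 1.2, 2.5]
gripper_width: 0.118
```

>>> arm_command(series=[[5,[0,0,-0.5],0],[5,[0,0,-1],0],[5,[0,0,-1],0],[5,[0,0,-1],0]])

```text
t: 40.58
eef_pos: [0.5361, 0.0472, 0.0911]
tool_rot: [-0.0, 0.712, -0.703, 0.0]
contact_force: [6.1, 1.7, -1.4]
gripper_width: 0.118
```

```bash
python3 - <<'E'
from h import *
for i in range(2):
    o=status.get_obs();p,R=tool(o);print(o['t'],p,o['contact_force'],o['torque'],o['joint_torque'][-1]);im=read_camera(["scene","wrist"][i])
    if i==0:cv2.imwrite(f"pics/scene24.png",cv2.resize(cv2.convertScaleAbs(im[150:200,330:380],alpha=1.8),None,fx=11,fy=11,interpolation=cv2.INTER_CUBIC))
    else:cv2.imwrite("pics/w24.png",cv2.resize(cv2.convertScaleAbs(im[225:385,235:395],alpha=2.2),None,fx=3.7,fy=3.7,interpolation=cv2.INTER_CUBIC))
E
```

```text
40.575 [0.5361249  0.04721167 0.0910997 ] [ 6.12606157  1.68628838 -1.4259009 ] [ 0.57988979 -1.6284792   0.12105264] -0.017958164680749178
40.625 [0.53615459 0.04719725 0.09105544] [ 6.17592383  1.8725964  -2.95602458] [ 0.51568025 -1.57418015 -0.05146412] 0.004535562620731071
```

View pics/w24.png

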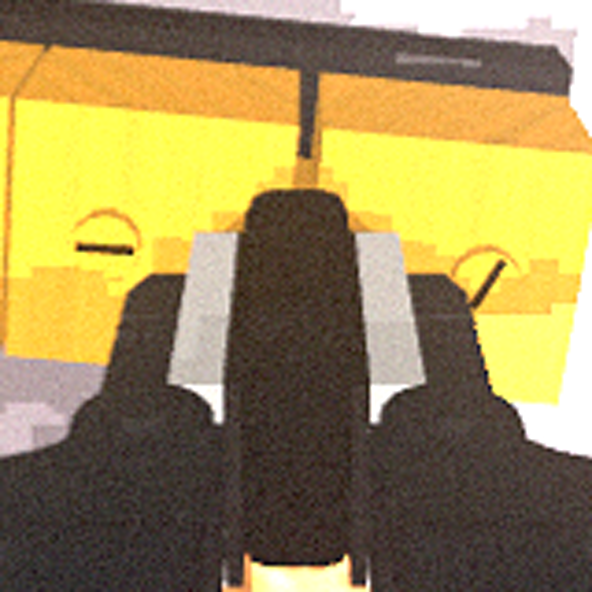

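>>> arm_command(series=[[5,[0,-0.5,1],0],[5,[0,-0.5,2],0],[5,[0,-0.5,3],0],[5,[0,-0.5,3.3],0]])

```text
t: 41.18
eef_pos: [0.5365, 0.0472, 0.0891]
tool_rot: [-0.0, 0.711, -0.703, 0.0]
contact_force: [-0.9, 2.8, 18.6]
gripper_width: 0.12
```

>>> arm_command(series=[[5,[0,0,0],0.17],[5,[0,0,0],0.34],[5,[0,0,0],0.51],[5,[0,0,0],0.6]])

```text
t: 41.68
eef_pos: [0.5364, 0.0469, 0.089]
tool_rot: [0.0, -0.47, 0.882, -0.0]
contact_force: [1.6, 0.4, 10.5]
gripper_width: 0.118
```

```bash
python3 - <<'E'
from h import *
o=status.get_obs();p,R=tool(o);print(o['t'],p,o['contact_force'],o['torque'],o['joint_torque'][-1])
E
```

```text
41.675 [0.53635432 0.0468789  0.08900494] [ 1.59675846  0.36237803 10.47852289] [ 0.03951167 -0.25633561  0.1394964 ] 0.45526720583438873
```

>>> arm_command(series=[[5,[0,0,0.2],-0.17],[5,[0,0,0.3],-0.34],[5,[0,0,0.3],-0.51],[5,[0,0,0.3],-0.68],[5,[0,0,0.3],-0.85],[5,[0,0,0.3],-1.02],[5,[0,0,0.3],-1.2],[5,[0,0,0.3],-1.2]])

```text
t: 42.68
eef_pos: [0.5363, 0.0475, 0.089]
tool_rot: [-0.0, 0.888, -0.46, -0.0]
contact_force: [0.2, 2.4, 15.3]
gripper_width: 0.12
```

>>> arm_command(series=[[5,[0,0,0],0.17],[5,[0,0,0],0.34],[5,[0,0,0],0.51],[5,[0,0,0],0.68],[5,[0,0,0],0.85],[5,[0,0,0],1.02],[5,[0,0,0],1.2],[5,[0,0,0],1.2]])

```text
t: 43.68
eef_pos: [0.5364, 0.047, 0.0889]
tool_rot: [0.0, -0.471, 0.882, -0.0]
contact_force: [-0.2, -0.1, 13.0]
gripper_width: 0.115
```

```bash
python3 - <<'E'
from h import *
L=[]
for i in range(4):
    o=status.get_obs();L.append(np.r_[o['eef_pos'][2],o['contact_force'],o['torque'],o['joint_torque'][-1]]);read_camera("side")
print(o['t'],np.mean(L,0).round(4))
im=read_camera("scene");cv2.imwrite(f"pics/scene25.png",cv2.resize(cv2.convertScaleAbs(im[140:200,325:385],alpha=1.8),None,fx=9,fy=9,interpolation=cv2.INTER_CUBIC))
E
```

```text
43.825 [ 0.0888 -0.1279  0.2115 15.1927  0.0326 -0.0344  0.0188 -0.2698]
```

View pics/scene25.png

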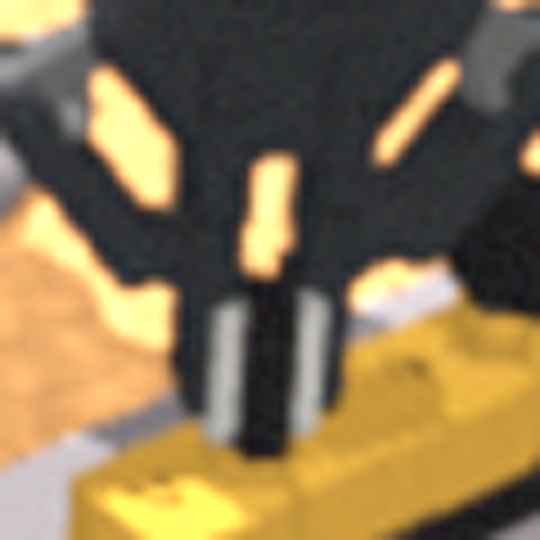

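>>> arm_command(series=[[5,[0,0,0],-0.17],[5,[0,0,0],-0.34],[5,[0,0,0],-0.51],[5,[0,0,0],-0.61],[5,[0,0,0],-0.61],[5,[0,0,-0.5],-0.61],[5,[0,0,-1],-0.61],[5,[0,0,-1],-0.61]])

```text
t: 44.92
eef_pos: [0.5365, 0.0472, 0.0898]
tool_rot: [-0.0, 0.715, -0.699, 0.0]
contact_force: [-2.0, 1.0, 17.4]
gripper_width: 0.118
```

>>> arm_command(series=[[11,[0,0,0],0],[13,[0,0,0],0],[15,[0,0,0],0],[20,[0,0,0],0],[25,[0,0,0],0],[30,[0,0,0],0],[30,[0,0,0],0]], squeeze=30)

```text
t: 45.8
eef_pos: [0.5363, 0.0469, 0.0887]
tool_rot: [-0.0, 0.715, -0.699, -0.0]
contact_force: [1.5, 1.3, -0.7]
gripper_width: 0.354
```

```bash
python3 - <<'E'
from h import *
o=status.get_obs();p,R=tool(o);print(o['t'],p,o['contact_force'],o['torque'],o['gripper_width'],R[:,0])
im=read_camera("wrist")[220:400,215:415];cv2.imwrite("pics/w26.png",cv2.resize(cv2.convertScaleAbs(im,alpha=1.8),None,fx=3.3,fy=3.3,interpolation=cv2.INTER_CUBIC))
E
```

```text
45.8 [0.53629044 0.04692806 0.0886743 ] [ 1.52304884  1.31664912 -0.69850808] [ 0.10015328 -0.16764382 -0.02425282] 0.3537057202624036 [ 2.22292116e-02 -9.99752893e-01 -1.19114751e-04]
```

View pics/w26.png

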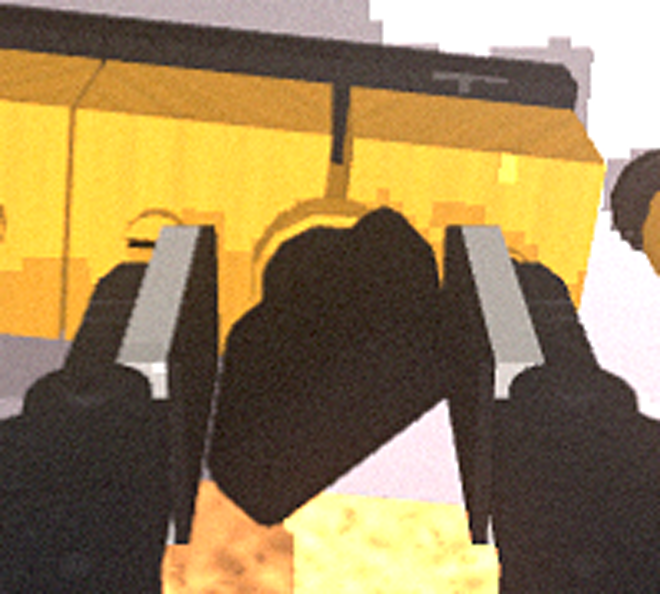

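```bash
python3 - <<'E'
from h import *
m=camera_model("wrist");p,R=tool()
P=lambda x,y:(215+x/3.3,220+y/3.3)
a=onz(m,*P(285,518),.137);b=onz(m,*P(440,402),.137);d=b-a;print(d,np.arctan2(d[1],d[0]))
c=onz(m,*P(213,482),.137);e=onz(m,*P(268,525),.137);print(c,e,e-c)
E
```

```text
[ 0.01498904 -0.01624666  0.        ] -0.8256386276748336
[0.53053375 0.05895292 0.137     ] [0.52510618 0.05294946 0.137     ] [-0.00542758 -0.00600345  0.        ]
```

>>> arm_command(series=[[60,[0,0,0],0],[60,[0,0,0],0],[60,[0,0,0],0],[60,[0,0,-20],0],[60,[0,0,-40],0],[60,[0,0,-60],0],[60,[0,0,-60],0]])

```text
t: 46.72
eef_pos: [0.5374, 0.047, 0.15]
tool_rot: [-0.001, 0.715, -0.699, 0.001]
contact_force: [0.1, 0.5, -0.2]
gripper_width: 0.701
```

```bash
python3 - <<'E'
from h import *
import pickle
o=status.get_obs();p,R=tool(o);print(o['t'],p,o['contact_force'])
m=camera_model("wrist");pickle.dump((m,p,R),open("w27.pkl","wb"));im=read_camera("wrist")[200:330,235:395];cv2.imwrite("pics/w27.png",cv2.resize(cv2.convertScaleAbs(im,alpha=1.8),None,fx=4.5,fy=4.5,interpolation=cv2.INTER_CUBIC))
im=read_camera("side");cv2.imwrite("pics/side27.png",cv2.resize(cv2.convertScaleAbs(im[265:315,315:365],alpha=1.8),None,fx=10,fy=10,interpolation=cv2.INTER_CUBIC))
E
```

```text
46.725 [0.53739123 0.04696913 0.15000106] [ 0.07532035  0.47510543 -0.17739365]
```

View pics/w27.png

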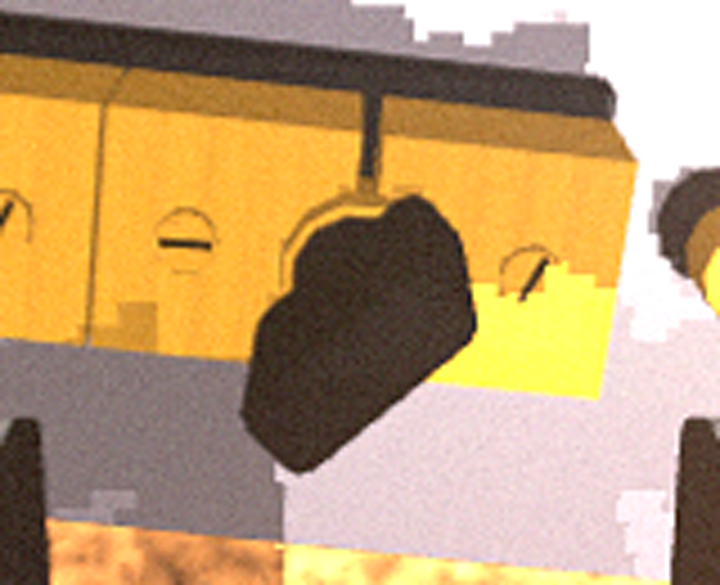

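View pics/side27.png

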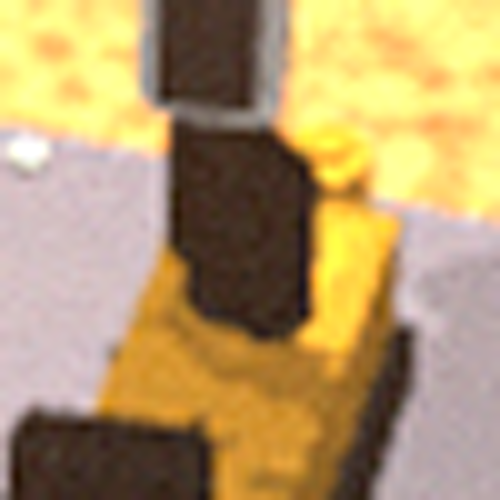

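```bash
python3 - <<'E'
from h import *
import pickle
m,p,R=pickle.load(open("w27.pkl","rb"))
P=lambda x,y:(235+x/4.5,200+y/4.5)
for z in(.133,.137,.141):
    a=onz(m,*P(308,468),z);b=onz(m,*P(462,346),z);d=b-a;y1=np.arctan2(d[1],d[0])
    c=onz(m,*P(248,425),z);e=onz(m,*P(292,468),z);d2=e-c
    print(z,"yaw",y1,"end dir",np.arctan2(d2[1],d2[0])+np.pi/2)
print("tool x yaw", R[:,0])
# silhouettes for given h,yaw
G=np.array([.5364,.0468])
def sil(h,yaw):
    Rz=Rot.from_euler('z',yaw).as_matrix();o=np.array([*G,.092+h])
    r=[((proj(m,[o+Rz@[i*.015,j*.0055,k]])[0]-[235,200])*4.5).round().tolist() for k in(.041,) for i in(-1,1) for j in(-1,1)]
    th=np.linspace(0,2*np.pi,91);q=(proj(m,[o+[.011*np.cos(t),.011*np.sin(t),.007] for t in th])-[235,200])*4.5
    return r,q.min(0).round(),
for h in(.002,.004,.006,.008):print(h,sil(h,-.75))
A=onz(m,*P(373,92),.092);print(A)
E
```

```text
0.133 yaw -0.8341575776628155 end dir -0.806715163922866
0.137 yaw -0.8341575776628167 end dir -0.8067151639228629
0.141 yaw -0.8341575776628183 end dir -0.806715163922858
tool x yaw [ 2.21337920e-02 -9.99754950e-01 -3.68282137e-04]
0.002 ([[301.0, 489.0], [234.0, 430.0], [482.0, 320.0], [414.0, 257.0]], array([276., 199.]))
0.004 ([[301.0, 497.0], [232.0, 438.0], [483.0, 327.0], [414.0, 263.0]], array([275., 204.]))
0.006 ([[300.0, 505.0], [231.0, 445.0], [484.0, 333.0], [415.0, 269.0]], array([275., 208.]))
0.008 ([[300.0, 513.0], [230.0, 453.0], [486.0, 340.0], [416.0, 275.0]], array([274., 213.]))
[0.56011529 0.04511362 0.092     ]
```

```bash
python3 - <<'E'
from h import *
import pickle
m,p,R=pickle.load(open("w27.pkl","rb"))
im=cv2.imread("pics/w27.png");z=cv2.resize(im[150:330,240:420],None,fx=3.3,fy=3.3,interpolation=cv2.INTER_CUBIC)
G=np.array([.5364,.0468])
th=np.linspace(0,2*np.pi,91)
for h,c in((.001,(0,0,255)),(.004,(0,255,0)),(.007,(255,0,0))):
    q=(proj(m,[[G[0]+.011*np.cos(t),G[1]+.011*np.sin(t),.099+h] for t in th])-[235,200])*4.5
    q=((q-[240,150])*3.3).astype(np.int32)
    cv2.polylines(z,[q],True,c,1)
cv2.imwrite("pics/w27o.png",z)
E
```

```text
(no output)
```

View pics/w27o.png

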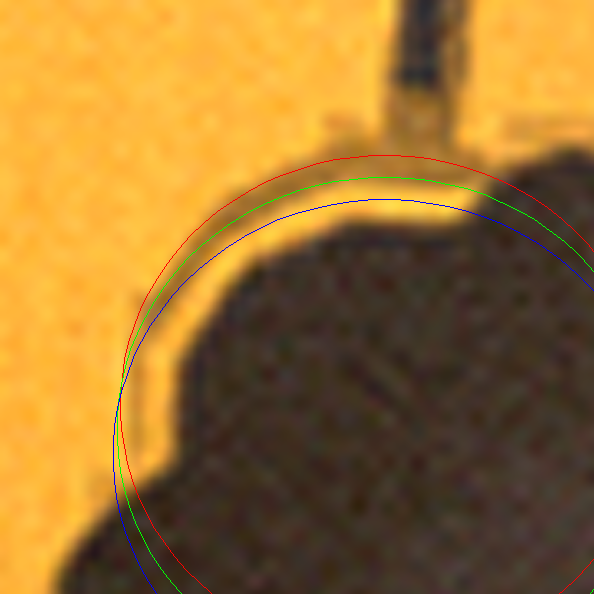

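```bash
python3 - <<'E'
from h import *
go([.5363,.0469,.092],[-.731,-.682])
print(status.get_obs()['q'].round(2))
E
```

```text
shift mm [-0.16 -0.35 56.19] roll 0.8423017970729738 at [0.536  0.0467 0.1482]
[-0.11  0.34 -0.11  1.94  0.05  0.86 -1.8 ]
```

>>> arm_command(series=[[40,[0,0,0],-0.18],[40,[0,0,0],-0.36],[40,[0,0,0],-0.54],[40,[0,0,0],-0.72],[40,[0,0,0],-0.9],[40,[0,0,0],-1.08],[40,[0,0,0],-1.26],[40,[0,0,0],-1.44]])

```text
t: 47.82
eef_pos: [0.5354, 0.0467, 0.1474]
tool_rot: [0.0, 0.999, -0.051, -0.001]
contact_force: [-0.5, 0.2, -0.2]
gripper_width: 0.469
```

>>> arm_command(series=[[40,[0,0,0],-0.18],[40,[0,0,0],-0.36],[40,[0,0,0],-0.54],[40,[0,0,0],-0.72],[40,[0,0,0],-0.86],[40,[0,0,0],-0.86],[40,[0,0,0],-0.86]])

```text
t: 48.7
eef_pos: [0.5359, 0.0467, 0.1481]
tool_rot: [-0.0, 0.931, 0.366, -0.0]
contact_force: [0.3, 0.2, 0.1]
gripper_width: 0.472
```

```bash
python3 - <<'E'
from h import *
go([.5363,.0469,.091],[-.731,-.682])
o=status.get_obs();print(o['t'],o['q'].round(2))
im=read_camera("wrist")[190:330,235:395];cv2.imwrite("pics/w28.png",cv2.resize(cv2.convertScaleAbs(im,alpha=1.8),None,fx=4,fy=4,interpolation=cv2.INTER_CUBIC))
E
```

```text
shift mm [ 0.45  0.21 57.07] roll -0.002011927279263581 at [0.5359 0.0467 0.1481]
48.7 [ 0.26  0.39 -0.58  1.92  0.27  0.91  0.3 ]
```

View pics/w28.png

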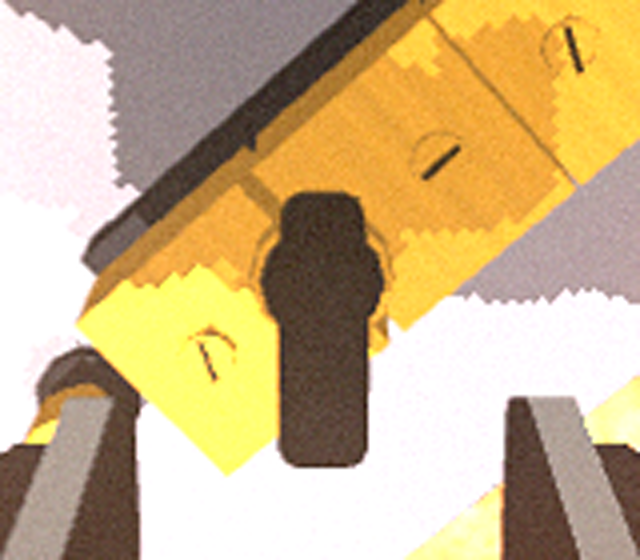

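>>> arm_command(series=[[35,[0,0.2,25],0],[30,[0,0.2,45],0],[25,[0,0.2,57],0],[20,[0,0.2,57],0],[12,[0,0.2,57],0],[5,[0,0.2,57],0],[5,[0,0.2,57],0],[5,[0,0.2,57],0]], squeeze=120)

```text
t: 49.75
eef_pos: [0.5365, 0.0467, 0.0922]
tool_rot: [0.0, 0.93, 0.367, 0.0]
contact_force: [-1.7, -0.2, 4.8]
gripper_width: 0.113
```

```bash
python3 - <<'E'
from h import *
o=status.get_obs();p,R=tool(o);print(o['t'],p,o['contact_force'],o['torque'],o['gripper_width']*85,R[:,0])
E
```

```text
49.75 [0.53654337 0.04671086 0.09218744] [-1.73340099 -0.16807326  4.79168318] [-0.14797832  0.6117499  -0.10446854] 9.61759089372994 [7.30788510e-01 6.82603911e-01 2.31417251e-04]
```

>>> arm_command(series=[[5,[0,0,-0.7],0],[5,[0,0,-1.4],0],[5,[0,0,-1.4],0]])

```text
t: 50.12
eef_pos: [0.5364, 0.0467, 0.0924]
tool_rot: [-0.0, 0.93, 0.367, -0.0]
contact_force: [2.8, 0.8, -10.1]
gripper_width: 0.122
```

>>> arm_command(series=[[5,[0,0,-0.5],0],[5,[0,0,-1],0],[5,[0,0,-1],0]])

```text
t: 50.5
eef_pos: [0.5362, 0.0467, 0.0925]
tool_rot: [-0.001, 0.93, 0.367, -0.0]
contact_force: [6.3, 1.4, -21.4]
gripper_width: 0.119
```

>>> arm_command(series=[[5,[0,0,-0.5],0],[5,[0,0,-0.9],0],[5,[0,0,-0.9],0]])

```text
t: 50.88
eef_pos: [0.536, 0.0466, 0.0926]
tool_rot: [-0.001, 0.93, 0.367, -0.0]
contact_force: [10.1, 3.1, -30.3]
gripper_width: 0.118
```

>>> arm_command(series=[[5,[0,0,1],0],[5,[0,0,2],0],[5,[0,0,2.7],0],[5,[0,0,2.7],0],[5,[0,0,2.7],0]])

```text
t: 51.5
eef_pos: [0.5364, 0.0467, 0.0925]
tool_rot: [0.0, 0.93, 0.367, 0.0]
contact_force: [1.5, 0.5, -7.8]
gripper_width: 0.118
```

```bash
python3 - <<'E'
from h import *
o=status.get_obs();p,R=tool(o);print(o['t'],p,o['contact_force'],o['torque'],o['gripper_width']*85)
E
```

```text
51.5 [0.53636436 0.04665901 0.09248073] [ 1.45163374  0.53488022 -7.7626168 ] [ 0.0201153  -0.36819293  0.01769163] 10.07147200015272
```

>>> arm_command(series=[[5,[0,0,0.9],0],[5,[0,0,0.9],0],[12,[0,0,0.9],0],[16,[0,0,0.9],0],[22,[0,0,0.9],0],[30,[0,0,0.9],0],[40,[0,0,0.9],0],[40,[0,0,0.9],0]])

```text
t: 52.5
eef_pos: [0.5365, 0.0467, 0.0914]
tool_rot: [-0.0, 0.93, 0.367, 0.0]
contact_force: [0.5, -1.1, -0.3]
gripper_width: 0.464
```

>>> arm_command(series=[[40,[0,0,-15],0],[40,[0,0,-35],0],[40,[0,0,-57],0],[40,[0,0,-57],0],[40,[0,0,-57],0]])

```text
t: 53.12
eef_pos: [0.5363, 0.0465, 0.1484]
tool_rot: [0.0, 0.93, 0.367, -0.0]
contact_force: [0.0, -0.1, -0.2]
gripper_width: 0.467
```

```bash
python3 - <<'E'
from h import *
o=status.get_obs();print(o['t'],o['eef_pos'],o['contact_force'])
im=read_camera("wrist")[190:330,235:395];cv2.imwrite("pics/w29.png",cv2.resize(cv2.convertScaleAbs(im,alpha=1.8),None,fx=4,fy=4,interpolation=cv2.INTER_CUBIC))
E
```

```text
53.125 [0.53625385 0.04653255 0.14841309] [ 0.04394799 -0.10834975 -0.22899665]
```

View pics/w29.png

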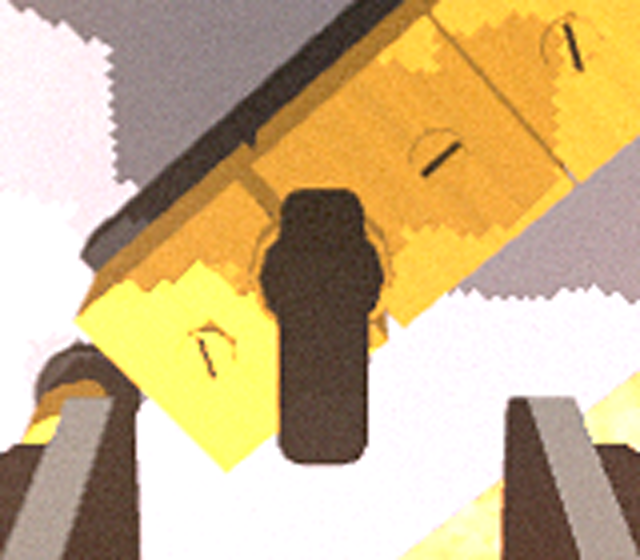

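>>> arm_command(series=[[40,[0,0,-40],0],[40,[0,0,-80],0],[40,[0,0,-80],0],[40,[0,0,-80],0]])

```text
t: 53.68
eef_pos: [0.5357, 0.0464, 0.2273]
tool_rot: [-0.0, 0.93, 0.367, -0.001]
contact_force: [-0.0, -1.0, -0.4]
gripper_width: 0.468
```

```bash
python3 - <<'E'
from h import *
o=status.get_obs();print(o['t'],o['eef_pos'],o['contact_force'])
for n,c in (("scene",(150,335)),("side",(265,315))):
    im=read_camera(n)[c[0]:c[0]+50,c[1]:c[1]+50]
    cv2.imwrite(f"pics/{n}30.png",cv2.resize(cv2.convertScaleAbs(im,alpha=1.6),None,fx=11,fy=11,interpolation=cv2.INTER_CUBIC))
E
```

```text
53.675 [0.53572406 0.04640541 0.22734365] [-0.01804509 -0.97630689 -0.41064169]
```

View pics/scene30.png

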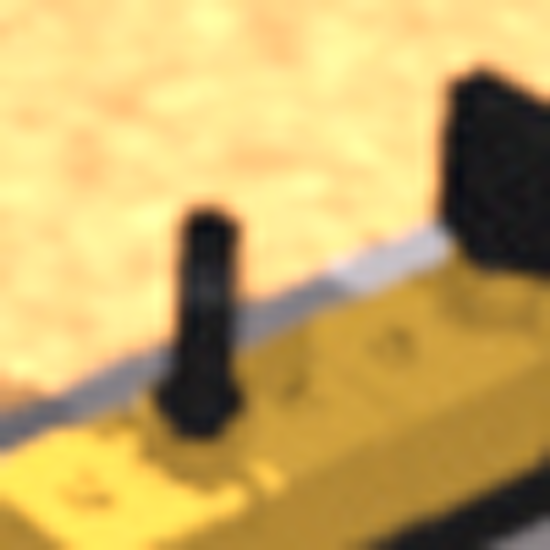

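View pics/side30.png

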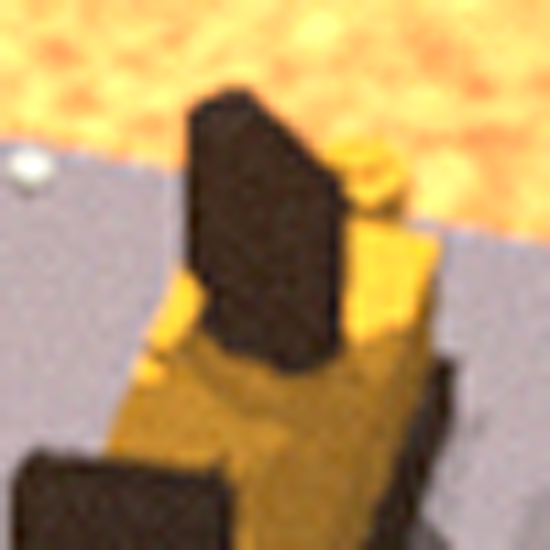

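```bash
python3 -c "
from station import bot,status
print(bot.hand_in(),status.get_obs()['t'])"
```

```text
the job is handed in; nothing more can be done
the job is handed in; nothing more can be done
```

The winged plug is standing wedged in the open gap and the gripper is well clear. I handed the job in at about 54 s of the 72 s allowed. The hand-in gave no verdict, and I could not measure the squeeze on the pin directly.

**What I did:** I lifted the plug from the stand, lowered it into the open hole by feel, and turned it to and fro under mostly 10–16 N. I stopped when it sank no further, after several sets of strokes. I let go and regripped twice to check it.

**Last checks that agreed:**
- The plug held an upward pull of about 30 N and the tool rose less than 0.5 mm. With friction near 0.6, I work that out as a squeeze of about 60 N or more.
- It kept the same position and angle after the final release.
- The camera puts its collar about 4 mm above the brass, so plug_grip is about 28 mm above the gap. It looks upright and centred.
- The highest push I read was about 18.6 N. The terminal plug stayed clear of the arm throughout.

**What disagreed or is uncertain:**
- **First grasp:** it closed on nothing. In the pictures the fingertips sat about 16 mm behind the reported TCP rather than 17 mm ahead, so I went by the pictures.
- **Turning on release:** after the first two releases the wing turned by 0.6–0.8 rad. I don't know why. After the last one it did not turn.
- **Depth:** by tool height the plug sank about 10 mm or more after first contact, against the 2–6 mm expected. My separate height estimates ranged from 1.5 to 5 mm of collar clearance.
- **Earlier pull test:** after the first regrip, an unloading test looked looser than the final one. The final grip was firm.

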